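Rinse and drip the bottle brush on the fold-down hook while the empties are packed

TASK

Fold the double hook on the side panel down all the way, take the bottle brush from the blue crock, dip its head well into the steel rinse beaker and hang the brush by its cross handle on both prongs to drip. While it hangs there, stand all the brown bottles in a row in the red crate's long lane and push the sliding end stop up until it holds them snug against the lane's end wall opposite. Then put the brush back upright in the crock and fold the empty hook up flat against the panel again, without tipping anything over or disturbing the green bottle, the opener or the wooden box.

Things in the scene. Friction and masses are not known exactly. Their poses are not given: they have to be found in the camera images.
- panel: White upright side panel, 260 mm long, 300 high, 20 thick, with a beech capping rail up to 312 mm that overhangs the front by 4 mm; fixed. Origin: on the bench in the plane of its front face, half-way along. Its x axis points into the panel (the front looks along -x), y runs along it, z up. The fold-down hook is on its front.
- hook (a joint): Angle of the fold-down double hook (rad): 0 = folded up flat (prongs upright along the panel), 1.571 = fully unfolded against its stop, prongs level, pointing straight out along the panel's -x. The hinge axis is parallel to the panel's y; the hinge is stiff (0.13 N m) and stays where it is left.
- hook_hinge (a point): Middle of the hook's hinge axis, 26 mm in front of the panel and 200 mm above the bench.
- prong_a (a point): On the straight part of the prong at the panel's y = +35 mm, 82 mm from the hinge axis: a good place to pinch it from its two sides (along the panel's y). The prongs are round steel bars 10 mm thick, 70 mm apart centre to centre, straight for 88 mm from the hinge; then the black 12 mm thick end turns off at 45 degrees.
- prong_b (a point): The same point on the other prong (panel's y = -35 mm). Unfolded, the prong ends reach 108 mm out from the hinge and turn up to 20 mm above the prongs' middle line (200 mm above the bench); folded, they lean towards the panel and reach 308 mm above the bench.
- brush_bar (a point): Centre of the brush's wooden cross handle, a level round bar 16 mm thick and 110 mm long, along the brush's y. The brush (about 140 g) is a T: from mid-bar a steel stem 10 mm thick runs straight down into a round bristle head 40 mm wide and 70 mm long, whose flat end is 165 mm below the bar's centre; z points from head to bar. It starts standing in the crock.
- brush_tip (a point): Centre of the flat lower end of the bristle head, 165 mm below brush_bar.
- crock: Blue stoneware crock, open at the top, 88 mm wide at the rim (68 mm inside, inner floor 64 mm wide), 100 mm high, floor 6 mm thick, 750 g. Origin: centre of its underside. Home of the brush.
- beaker: Stainless rinse beaker, open at the top, 88 mm wide (82 mm inside, beaded near the rim to 93 mm), 100 mm high, floor 5 mm thick, 550 g. Origin: centre of its underside.
- crate: Red bottle crate, fixed. Origin: on the bench under the middle of the bottle lane; y along the lane, x across, z up. Lane: 74 mm wide inside (x -37 to 37 mm), floor 4 mm above the bench, walls 60 mm high, 4 mm thick. The end wall opposite the stop is at y = -190 mm (inner face), the other at y = +190. Beyond x = 41 mm is a row of divided slots that stays empty of bottles.
- endstop (a joint): How far the crate's sliding end stop has been pushed along the lane (m) from its rearmost place towards the end wall: at 0 its face is at y = +120 mm of the crate, at q it is at 120 mm - q (travel 240 mm). It slides stiffly (about 2 N) and stays where it is left.
- stop_face (a point): Middle of the stop's flat face plate that bears on the bottles (70 mm wide, from 5 to 100 mm above the bench); the bottles stand on its crate -y side.
- stop_tab (a point): Point on the stop's black upright grip tab, 90 mm above the bench; the tab is 64 mm wide (along the crate's x), 8 mm thick (along y), tops out at 105 mm, and its middle is 52 mm behind the face. Push it from behind towards the crate's -y, or pinch it.
- bottle1_mid (a point): Centre (half-way up) of a brown stubby glass bottle, empty, about 220 g: 185 mm high, body 62 mm wide up to 102 mm, neck 27 mm wide from 136 to 172 mm with a 29 mm lip above. z is up. May be absent.
- bottle2_mid (a point): Centre (half-way up) of a brown stubby glass bottle, empty, about 220 g: 185 mm high, body 62 mm wide up to 102 mm, neck 27 mm wide from 136 to 172 mm with a 29 mm lip above. z is up. May be absent.
- bottle3_mid (a point): Centre (half-way up) of a brown stubby glass bottle, empty, about 220 g: 185 mm high, body 62 mm wide up to 102 mm, neck 27 mm wide from 136 to 172 mm with a 29 mm lip above. z is up. May be absent.
- bottle4_mid (a point): Centre (half-way up) of a brown stubby glass bottle, empty, about 220 g: 185 mm high, body 62 mm wide up to 102 mm, neck 27 mm wide from 136 to 172 mm with a 29 mm lip above. z is up. May be absent.
- pet_mid (a point): Green PET bottle with white cap, 65 mm wide and 219 mm high, a bystander; this point is 110 mm above its foot.
- opener: Flat stainless bottle opener, 44 x 167 x 6 mm, lying on the bench, a bystander. Origin: centre of the underside.
- lidbox: Small wooden box 110 x 180 x 60 mm with its sliding lid pulled half-way out along its -y, a bystander. Origin: centre of the underside.

How it is judged:
By the outcome, as a careful person would: the job done as asked, in the order asked, and still so for the second after the job is handed in, with the robot touching nothing.
Of bottle1, bottle2, bottle3, bottle4 only 2 to 4 are there at a start; the rules pass over those that are not, and their reading is None.
At some moment in a run one of beaker, crock may be knocked a few centimetres aside while the robot is not near it.
It also fails if it takes over 210 s, if anything falls off the work surface, if the arm or the gripper's body presses on something with over 40 N, if the wrist force passes 120 N, or if a joint passes its speed limit or range.

ROBOT

A 6-joint arm with a two-finger parallel gripper is mounted at the origin on the work surface. World frame = base frame: x ahead of the robot, y to its left, z up, the work surface at z = 0. Lengths are in mm, angles in rad, forces in N, time in s.
With the tool pointing down it reaches from about 400 to 925 mm from the base axis. Payload 3.4 kg.
Tool frame: the origin (TCP) lies midway between the tips of the shut fingers; the grasp point (between the pads) lies 19 mm behind it; z points along the fingers, y is the line along which they close (so a half turn about z gives the same grasp; the last joint's range is limited). The gripper opens to 85 mm and grips with 20 to 120 N. Pads are 22 mm wide; open, the fingers measure 114 mm over their backs; the gripper's body (76 mm by 85 mm) begins 54 mm behind the grasp point. The pads swing forward as they close: fully open they stand 13 mm farther back than shut.
Start: joints at [1.246, 0.307, 1.506, -0, 1.328, -0.073], TCP at [143.283, 556.867, 231.305] pointing down, gripper open.
Joint ranges: [-3.12, 3.12], [-1.05, 2.28], [0.14, 2.33], [-1.42, 4.57], [0.1, 2.73], [-2.68, 2.68]. Speed limits (rad/s): [2.57, 2.57, 3.14, 3.14, 3.14, 3.14].

INTERFACE

Orientations are given as [roll, pitch, yaw] about the fixed x, y, z axes, in that order (R = Rz(yaw) Ry(pitch) Rx(roll)).
In Python, from rig import * gives the robot as it stands.
- The arm moves only by the tool servo_tool, never from a script. Its argument "series" is text: rows parted by semicolons, each of 7 numbers parted by spaces: the turn, a rotation vector about the tool's x, y, z in rad, then the shift along the tool's x, y, z in cm, then the gripper's target within -1 to 1 (shut at 1, half-way at 0, fully open at -1). In form: rx ry rz x y z grip; .... A call has 1 to 5 rows; each row shifts and turns the commanded pose from where the row before left it, along the tool's axes as they then stand; what a row does not reach is not made up. A row lasts 1/10 s, in which the tool goes at most 50 mm and 8.59 degrees, less where a joint would pass 70% of its speed; a pose out of reach is approached as far as the arm can. A call is refused whole if a number of a shift passes 5 or a number of a turn 0.15, either way. A call with a gripper value outside its range is refused whole. The fingers move at their own pace and stop on an object; "force" is the grip in N (left out, the last holds). Time passes only in rows, so rows that do not move let the fingers close. It gives the time, the measured TCP pose, the force, the opening and the grip force at its end, in the units of the state.
- read_state(): the state, without advancing time (a new reading comes with each control period).
- camera(name): name is "scene" or "side" or "wrist"; returns a dict with "image" (420x560x3 uint8, blue, green, red), "fx", "fy", "cx", "cy" (pixels), "k1" (the pictures are not rectified: a ray, as slopes to the right and down, at radius r is drawn at 1 + k1 r^2 times it, then the intrinsics apply), "T" (4x4, takes a point from camera to world coordinates). Camera axes: x right, y up, looking along -z (the intrinsics and any distortion apply to the point x, -y, -z); pixel columns grow to the right and rows downward; lengths in mm; the calibration is good to about 2 mm. A picture is of the moment at which its call begins. There is no depth.
- sign_off(): hands the job in; it is judged then, once.
The state is a dict: "time": time; "qpos": joint angles; "joint_vel": joint speeds; "joint_torque": joint torques, N m; "tcp_pos": TCP position; "tcp_rot": TCP orientation; "ft_force": force on the tool from outside, world axes, zero at the start; "wrist_torque": the same for the moment, N m; "finger_gap": finger opening in mm; "grip_force": force on a finger pad.
Only numpy, scipy, OpenCV 4.12 (cv2) and the standard library are available. Lean on these libraries where they do the work, as an engineer would, in place of code of your own. Each camera call takes 0.05 s, during which the arm holds its last target. There are 200 camera calls.

## Working session

There is one attempt and no reset: what is moved stays moved. The work goes in short steps, Python scripts to look and compute and a tool call to move; the robot and the scene stay as the last step left them, time stands still between calls to the robot, and variables do not carry over. Pictures are saved under pics/ and viewed, at most 14 in all, crops included, and the job is handed in when it is done.

Besides the shell and the picture viewer there is one more tool, called after "Call:" as name(argument=value, ...) on one line, values as JSON. servo_tool: Moves the arm, as the interface text tells. Its arguments: {"type":"object","properties":{"series":{"type":"string"},"force":{"type":"number"}},"required":["series"]}

```bash
ls; mkdir -p pics; python3 - <<'E'
from rig import *
import cv2
s=read_state(); print(s)
for n in("scene","side"):
    c=camera(n); cv2.imwrite(f"pics/{n}0.png",c["image"]); print(n,c["fx"],c["fy"],c["cx"],c["cy"],c["k1"],c["T"].round(3).tolist() if hasattr(c["T"],'round') else c["T"])
E
```

```text
pics
{'time': 0.0, 'qpos': array([ 1.24553575e+00,  3.07532819e-01,  1.50765167e+00,  1.88286819e-05,
        1.32837979e+00, -7.34711479e-02]), 'joint_vel': array([-0.00131603,  0.00131406,  0.00071694, -0.00074897, -0.00107832,
        0.00073229]), 'joint_torque': array([-3.30906159e-04, -4.57537723e+01, -2.51918238e+01, -1.56327092e-04,
        1.32587529e-02,  1.21152377e-05]), 'tcp_pos': array([143.03737124, 556.22334902, 230.41222968]), 'tcp_rot': array([-3.13962769e+00, -1.62947036e-04,  2.88979853e+00]), 'ft_force': array([ 0.41362982,  0.437387  , -0.14285847]), 'wrist_torque': array([-0.01296272, -0.00755594,  0.01758423]), 'grip_force': 0.0, 'finger_gap': 85.58072658892007}
scene 517.4719542516876 517.4719542516876 276.233937644426 215.31070124035153 0.03749696341048269 [[0.49, -0.538, 0.686, 1469.51], [0.871, 0.317, -0.374, -422.349], [-0.016, 0.781, 0.624, 962.716], [0.0, 0.0, 0.0, 1.0]]
side 431.00384904748665 431.00384904748665 273.0051650085821 204.98487381859235 -0.06791120205184081 [[0.951, 0.169, -0.259, 342.39], [-0.308, 0.579, -0.755, -733.191], [0.023, 0.798, 0.603, 811.009], [0.0, 0.0, 0.0, 1.0]]
```

View pics/scene0.png

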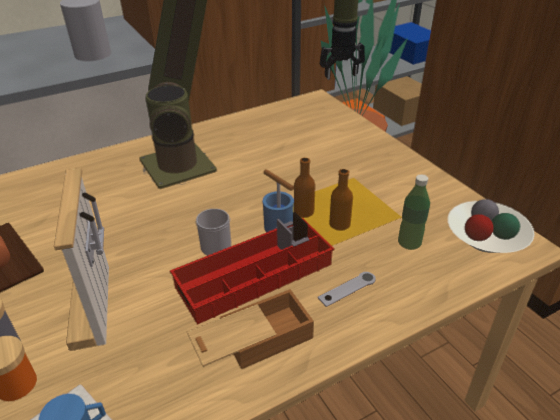

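View pics/side0.png

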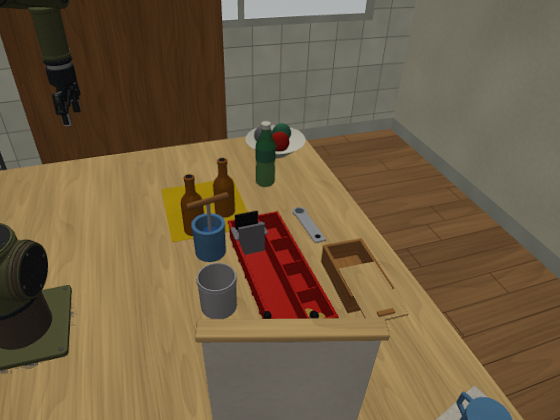

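```bash
cat > h.py <<'E'
from rig import *
import cv2, numpy as np
np.set_printoptions(suppress=True,precision=1)
def KD(c): return np.array([[c["fx"],0,c["cx"]],[0,c["fy"],c["cy"]],[0,0,1.]]),np.array([c["k1"],0,0,0.])
def ray(c,u,v):
    K,D=KD(c); x,y=cv2.undistortPoints(np.array([[[u,v]]],float),K,D)[0,0]
    T=np.array(c["T"]); d=T[:3,:3]@[x,-y,-1]; return T[:3,3],d/np.linalg.norm(d)
def onz(c,u,v,z):
    o,d=ray(c,u,v); return o+d*(z-o[2])/d[2]
def proj(c,P):
    T=np.array(c["T"]); p=(np.atleast_2d(P)-T[:3,3])@T[:3,:3]; p=p*[1,-1,-1]
    K,D=KD(c); return cv2.projectPoints(p,np.zeros(3),np.zeros(3),K,D)[0][:,0]
def tri(rays):
    A=np.zeros((3,3));b=np.zeros(3)
    for o,d in rays:
        M=np.eye(3)-np.outer(d,d);A+=M;b+=M@o
    p=np.linalg.solve(A,b); return p,[np.linalg.norm((np.eye(3)-np.outer(d,d))@(p-o)) for o,d in rays]
def crop(img,x0,y0,x1,y1,s,fn):
    cv2.imwrite(fn,cv2.resize(img[y0:y1,x0:x1],None,fx=s,fy=s,interpolation=cv2.INTER_CUBIC))
E
python3 - <<'E'
import cv2,numpy as np
a=cv2.imread('pics/scene0.png');b=cv2.imread('pics/side0.png')
def ti(im,x0,y0,x1,y1,s,fn):
    cv2.imwrite(fn,cv2.resize(im[y0:y1,x0:x1],None,fx=s,fy=s,interpolation=cv2.INTER_CUBIC))
ti(a,160,140,440,340,2.85,'pics/sc1.png')
t1=cv2.resize(a[160:350,50:130],None,fx=3.1,fy=3.1,interpolation=cv2.INTER_CUBIC)
t2=cv2.resize(b[140:335,160:330],None,fx=3.05,fy=3.05,interpolation=cv2.INTER_CUBIC)
h=max(t1.shape[0],t2.shape[0])
o=np.zeros((h,t1.shape[1]+t2.shape[1],3),np.uint8);o[:t1.shape[0],:t1.shape[1]]=t1;o[:t2.shape[0],t1.shape[1]:]=t2
print(o.shape,t1.shape);cv2.imwrite('pics/sc2.png',o)
E
```

```text
(595, 766, 3) (589, 248, 3)
```

View pics/sc1.png

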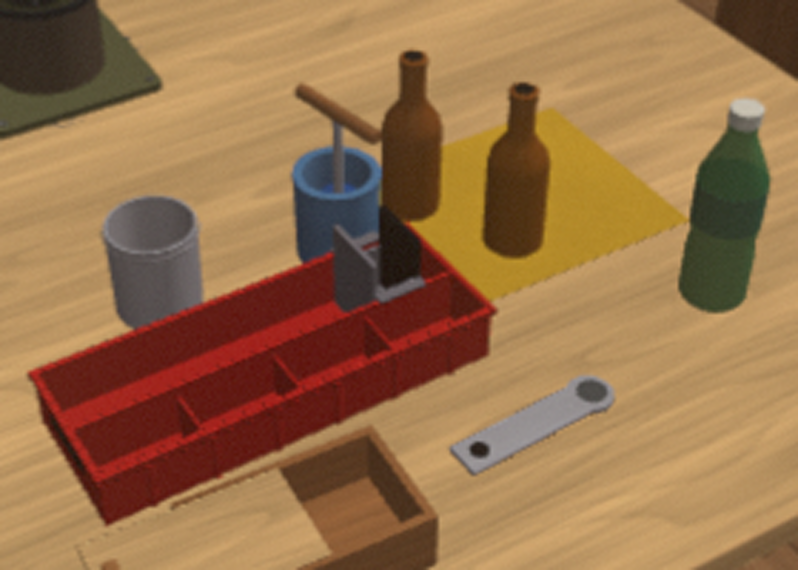

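View pics/sc2.png

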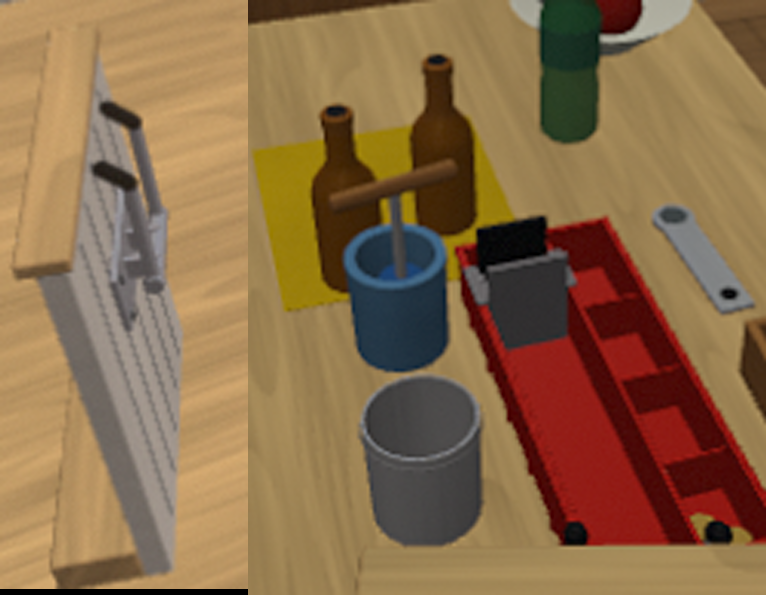

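```bash
cat > m1.py <<'E'
from h import *
S=camera("scene");V=camera("side")
s=lambda x,y:(160+x/2.85,140+y/2.85)
l=lambda x,y:(50+x/3.1,160+y/3.1)
v=lambda x,y:(160+(x-248)/3.05,140+y/3.05)
def P(n,z,a=None,b=None,full=False):
    r=[n]
    if a: r+=["S",onz(S,*a,z)]
    if b: r+=["V",onz(V,*b,z)]
    if a and b: r+=["tri",*tri([ray(S,*a),ray(V,*b)])]
    print(*r)
P("botL",185,s(413,57),v(338,112)); P("botR",185,s(523,91),v(437,62))
P("barA",173,s(300,92),v(333,203)); P("barB",173,s(378,136),v(455,168)); 
P("crock",100,s(338,174),v(396,262)); P("beaker",100,s(151,228),v(421,419))
P("stop top L",100,s(334,226),v(486,268)); P("stop top R",100,s(375,262),v(567,250))
P("tab L",105,s(382,208),v(477,227));P("tab R",105,s(420,240),v(546,219))
for n,a,b in [("laneL-near",(33,374),None),("bot",(98,470),None),("right",(495,312),(603,220)),("top",(400,215),(459,250))]: P(n,60,s(*a),v(*b) if b else None)
P("railA",312,l(55,27)); P("railB",312,l(98,28)); P("railC",312,l(72,262)); P("railD",312,l(17,270))
for b in[(203,320),(383,320),(197,336),(387,336)]: P("rail",312,None,b)
P("panelfoot front",0,l(172,570)); P("paneltopcorner front",300,l(42,275))
P("pet",219,s(747,108),(266,125))
E
python3 m1.py
```

```text
botL S [441.3 232.7 185. ] V [438.8 229.6 185. ] tri [439.  233.9 182.8] [np.float64(0.5347740423143821), np.float64(0.534774042314348)]
botR S [544.4 290.2 185. ] V [538.6 287.1 185. ] tri [539.8 293.6 181.1] [np.float64(0.09612682487897814), np.float64(0.09612682487883217)]
barA S [422.6 117.4 173. ] V [415.7 118.  173. ] tri [416.3 121.1 169.3] [np.float64(1.116349637977667), np.float64(1.116349637977777)]
barB S [522.8 144.6 173. ] V [519.9 137.4 173. ] tri [520.8 145.  169.6] [np.float64(1.7984425396834423), np.float64(1.7984425396837491)]
crock S [469.9 131.3 100. ] V [461.8 119.2 100. ] tri [462.9 133.8  91.3] [np.float64(2.8046157899466793), np.float64(2.8046157899465562)]
beaker S [453.9 -59.4 100. ] V [444.3 -62.8 100. ] tri [445.3 -56.2  92.9] [np.float64(0.13619707737431194), np.float64(0.1361970773742326)]
stop top L S [537.6  88.6 100. ] V [532.4  90.3 100. ] tri [533.3  91.7  97.2] [np.float64(1.2879736267747361), np.float64(1.2879736267746171)]
stop top R S [601.1  95.2 100. ] V [604.4  93.9 100. ] tri [603.8  93.1 101.8] [np.float64(0.8739017102515088), np.float64(0.
[... 401 characters left out ...]
.   60. ] tri [667.8 183.   51.5] [np.float64(0.21914604842281446), np.float64(0.21914604842290955)]
top S [512.3 176.4  60. ] V [526.  167.8  60. ] tri [524.  166.9  66.6] [np.float64(4.621140276177611), np.float64(4.621140276177589)]
railA S [ 364.5 -358.7  312. ]
railB S [ 381.9 -331.8  312. ]
railC S [ 636.7 -406.2  312. ]
railD S [ 627.3 -436.5  312. ]
rail V [ 377.8 -338.1  312. ]
rail V [ 624.3 -413.8  312. ]
rail V [ 364.8 -362.6  312. ]
rail V [ 616.  -440.1  312. ]
panelfoot front S [ 623.  -410.4    0. ]
paneltopcorner front S [ 624.3 -424.5  300. ]
pet S [707.1 411.5 219. ] V [700.5 396.7 219. ] tri [704.6 413.5 213.4] [np.float64(2.958138904339212), np.float64(2.95813890433932)]
```

Call:
servo_tool(series="0 0 0 -3.7 -2.2 -1.2 -1;0 0 0 -3.7 -2.2 -1.2 -1;0 0 0 -3.7 -2.2 -1.2 -1;0 0 0 -3.7 -2.2 -1.2 -1;0 0 0 -3.7 -2.2 -1.2 -1", force=30)

```text
time: 0.7
tcp_pos: [295.8, 402.8, 291.6]
tcp_rot: [-3.141, 0.0, 2.89]
ft_force: [0.0, -0.4, 0.3]
finger_gap: 85.4
grip_force: 0.0
```

Call:
servo_tool(series="0 0 0 -3.7 -2.2 -1.2 -1;0 0 0 -3.7 -2.2 -1.2 -1;0 0 0 -3.7 -2.2 -1.2 -1;0 0 0 -3.7 -2.2 -1.2 -1;0 0 0 -3.7 -2.2 -1.2 -1")

```text
time: 1.2
tcp_pos: [447.6, 250.1, 351.8]
tcp_rot: [3.141, -0.0, 2.89]
ft_force: [0.9, 0.3, -0.6]
finger_gap: 85.5
grip_force: 0.0
```

Call:
servo_tool(series="0 0 0.14 0 0 0 -1;0 0 0.14 0 0 0 -1;0 0 0.14 0 0 0 -1;0 0 0.14 0 0 0 -1;0 0 0.14 0 0 0 -1")

```text
time: 1.7
tcp_pos: [446.7, 251.4, 351.1]
tcp_rot: [-3.141, -0.0, 2.184]
ft_force: [-1.1, 0.3, 1.1]
finger_gap: 85.2
grip_force: 0.0
```

Call:
servo_tool(series="0 0 0.15 0 0 0 -1;0 0 0.15 0 0 0 -1;0 0 0.15 0 0 0 -1;0 0 0.15 0 0 0 -1;0 0 0 0 0 0 -1")

```text
time: 2.2
tcp_pos: [446.6, 251.5, 351.1]
tcp_rot: [-3.141, 0.0, 1.589]
ft_force: [-0.7, -0.7, 0.2]
finger_gap: 85.6
grip_force: 0.0
```

```bash
python3 - <<'E'
from h import *
c=camera("wrist");cv2.imwrite("pics/w0.png",c["image"]);print(c["T"],c["fx"],c["cx"],c["cy"],c["k1"]); s=read_state();print(s["tcp_pos"],s["tcp_rot"])
print(proj(c,[[439,233,185],[540,292,185],[468,133,171],[463,133,100]]))
E
```

```text
[[  1.   -0.   -0.  444.8]
 [  0.    1.    0.3 320.6]
 [ -0.   -0.3   1.  492.7]
 [  0.    0.    0.    1. ]] 291.8380373033504 281.8307105181386 212.37740170612062 -0.017145971000599808
[446.6 251.5 351.1] [-3.1  0.   1.6]
[[275.4 212.7]
 [372.8 160.1]
 [298.1 287.7]
 [292.2 262.6]]
```

View pics/w0.png

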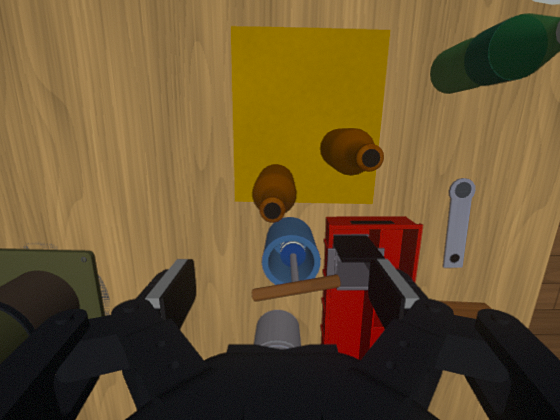

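Call:
servo_tool(series="0 0 0.15 0 0 0 -1;0 0 0.15 0 0 0 -1;0 0 0 -4 1.8 -0.4 -1;0 0 0 -4 1.8 -0.4 -1;0 0 0 -4 1.8 -0.4 -1")

```text
time: 2.75
tcp_pos: [465.3, 120.3, 363.3]
tcp_rot: [-3.142, 0.0, 1.295]
ft_force: [1.1, 0.8, 0.0]
finger_gap: 85.4
grip_force: 0.0
```

Call:
servo_tool(series="0 0 0 -4 1.8 -0.4 -1;0 0 0 -4 1.8 -0.4 -1;0 0 0 -4 1.8 -0.4 -1;0 0 0 -4 1.8 -0.4 -1;0 0 0 -4 1.8 -0.4 -1")

```text
time: 3.25
tcp_pos: [496.3, -97.5, 383.6]
tcp_rot: [3.141, -0.0, 1.294]
ft_force: [-0.0, -0.2, 0.3]
finger_gap: 85.4
grip_force: 0.0
```

Call:
servo_tool(series="0 0 0 -4 2 -0.5 -1;0 0 0 -4 2 -0.5 -1;0 0 0 -4 2 -0.5 -1;0 0 0 0 0 0 -1;0 0 0 0 0 0 -1")

```text
time: 3.75
tcp_pos: [520.6, -228.5, 397.6]
tcp_rot: [-3.14, -0.001, 1.29]
ft_force: [-0.0, 0.8, -0.7]
finger_gap: 85.3
grip_force: 0.0
```

```bash
python3 - <<'E'
from h import *
c=camera("wrist");cv2.imwrite("pics/w1.png",c["image"]); s=read_state();print(s["tcp_pos"],s["tcp_rot"]);print(c["T"][:3,3])
E
```

```text
[ 520.5 -227.4  397.8] [-3.1 -0.   1.3]
[ 539.2 -162.3  539.3]
```

View pics/w1.png

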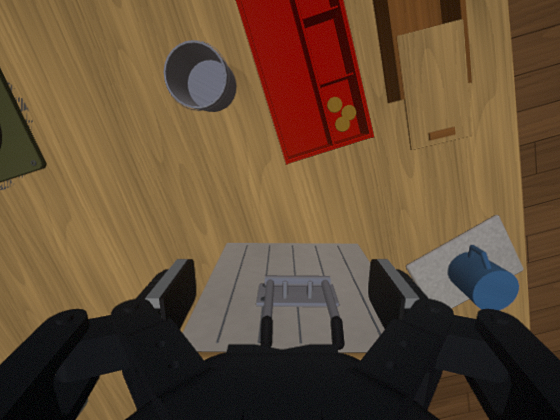

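```bash
python3 - <<'E'
import cv2
a=cv2.imread('pics/w1.png');cv2.imwrite('pics/w1c.png',cv2.resize(a[232:357,180:400],None,fx=3.6,fy=3.6,interpolation=cv2.INTER_CUBIC))
E
```

```text
(no output)
```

View pics/w1c.png

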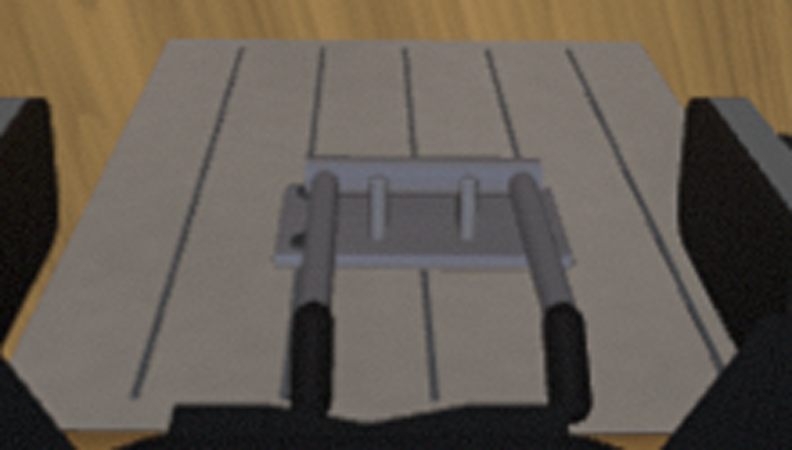

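```bash
python3 - <<'E'
from h import *
c=camera("wrist")
q=lambda x,y:(180+x/3.6,232+y/3.6)
F=[onz(c,*q(170,40),0),onz(c,*q(640,43),0)];print("foot",*F,np.linalg.norm(F[1]-F[0]))
d=(F[1]-F[0]);yaw=np.arctan2(-d[0],d[1]);print("panel yaw",yaw)
B=[onz(c,*q(315,312),288),onz(c,*q(563,312),288)];print("bend",*B,np.linalg.norm(B[1]-B[0]))
H=[onz(c,*q(323,182),200),onz(c,*q(523,182),200)];print("hinge",*H,np.linalg.norm(H[1]-H[0]))
m=(F[0]+F[1])/2;X=np.array([np.cos(yaw),np.sin(yaw),0]);Y=np.array([-np.sin(yaw),np.cos(yaw),0]);print(m)
for p in B+H: print((p-m)@X,(p-m)@Y)
print("pred",proj(c,[m-26*X+y*Y+[0,0,z] for y in(-35,35) for z in(200,288)])*1)
b=lambda u,v,z:print(onz(c,u,v,z))
b(200,62,100); b(289,164,60); b(372,137,60)
w0=cv2.imread("pics/w0.png")
E
```

```text
foot [ 374.5 -338.2    0. ] [ 622.8 -411.3    0. ] 258.84319125286834
panel yaw -1.857009321117339
bend [ 474.6 -331.5  288. ] [ 540.9 -350.6  288. ] 68.94218350279672
hinge [ 470.7 -339.7  200. ] [ 540.  -359.6  200. ] 72.12408923361942
[ 498.7 -374.7    0. ]
-34.66046336917026 -35.2381478697195
-35.11142806375035 33.70256069189553
-25.673139745878977 -36.716849527834626
-26.161477439947078 35.40558646870981
pred [[271.  282.3]
 [267.8 326. ]
 [325.  282.7]
 [337.1 326.4]]
[455.2 -42.8 100. ]
[ 534.7 -215.4   60. ]
[ 673.5 -210.6   60. ]
```

Call:
servo_tool(series="0 0 0 -3 1.4 0 0.1;0 0 0 -3 1.4 0 0.1;0 0 0 -3 1.4 0 0.1;0 0 0 -3.1 1.3 0 0.1;0 0 0 0 0 0 0.1", force=25)

```text
time: 4.35
tcp_pos: [540.4, -361.2, 397.2]
tcp_rot: [-3.141, 0.001, 1.29]
ft_force: [-0.2, 0.1, -0.7]
finger_gap: 38.2
grip_force: 0.0
```

Call:
servo_tool(series="0 0 0 0 0 3 0.1;0 0 0 0 0 3 0.1;0 0 0 0 0 2 0.1;0 0 0 0 0 1 0.1;0 0 0 0 0 1 0.1")

```text
time: 4.85
tcp_pos: [540.4, -357.6, 298.4]
tcp_rot: [3.141, -0.0, 1.292]
ft_force: [0.4, -0.3, 0.7]
finger_gap: 38.3
grip_force: 0.0
```

Call:
servo_tool(series="0 0 0 0 0 1 0.1;0 0 0 0 0 1 0.1;0 0 0 0 0 1 0.1;0 0 0 0 0 0.5 0.1;0 0 0 0 0 0 0.1")

```text
time: 5.35
tcp_pos: [539.6, -359.0, 262.3]
tcp_rot: [-3.14, -0.001, 1.29]
ft_force: [-0.5, 0.6, 0.9]
finger_gap: 38.4
grip_force: 0.0
```

Call:
servo_tool(series="0 0 0 0 0 0 1;0 0 0 0 0 0 1;0 0 0 0 0 0 1;0 0 0 0 0 0 1;0 0 0 0 0 0 1")

```text
time: 5.85
tcp_pos: [539.7, -359.3, 263.9]
tcp_rot: [-3.141, 0.001, 1.29]
ft_force: [-3.4, -0.3, 3.1]
finger_gap: 11.0
grip_force: 24.5
```

Call:
servo_tool(series="0 0 0 1.28 0 0.1 1;0 0 0 1.25 0 0.3 1;0 0 0 1.19 0 0.49 1;0 0 0 1.1 0 0.68 1;0 0 0 0.98 0 0.83 1")

```text
time: 6.35
tcp_pos: [556.5, -302.6, 240.4]
tcp_rot: [3.14, -0.0, 1.29]
ft_force: [-2.7, 0.7, 4.8]
finger_gap: 10.9
grip_force: 24.3
```

Call:
servo_tool(series="0 0 0 0.83 0 0.98 1;0 0 0 0.68 0 1.1 1;0 0 0 0.49 0 1.19 1;0 0 0 0.3 0 1.25 1;0 0 0 0.1 0 1.28 1")

```text
time: 6.85
tcp_pos: [563.9, -277.5, 181.3]
tcp_rot: [3.141, -0.004, 1.291]
ft_force: [-0.2, 5.8, 4.0]
finger_gap: 10.9
grip_force: 24.4
```

Call:
servo_tool(series="0 0 0 0 0 0.1 1;0 0 0 0 0 0.1 1;0 0 0 0 0 0 1;0 0 0 0 0 0 1")

```text
time: 7.25
tcp_pos: [563.8, -277.5, 178.6]
tcp_rot: [-3.141, -0.005, 1.29]
ft_force: [1.3, 6.4, -0.6]
finger_gap: 10.5
grip_force: 24.3
```

Call:
servo_tool(series="0 0 0 -0.1 0 0.2 1;0 0 0 -0.1 0 0.2 1;0 0 0 0 0 0.2 1;0 0 0 0 0 0 1")

```text
time: 7.65
tcp_pos: [563.7, -278.1, 172.6]
tcp_rot: [-3.142, -0.007, 1.29]
ft_force: [2.8, 9.3, 0.7]
finger_gap: 10.7
grip_force: 24.3
```

Call:
servo_tool(series="0 0 0 0 0 0.2 1;0 0 0 0 0 0.2 1;0 0 0 0 0 0.1 1;0 0 0 0 0 0 1")

```text
time: 8.05
tcp_pos: [563.7, -278.6, 170.8]
tcp_rot: [3.139, -0.006, 1.29]
ft_force: [-1.3, 10.3, 15.5]
finger_gap: 10.6
grip_force: 24.3
```

```bash
python3 - <<'E'
from h import *
c=camera("wrist");cv2.imwrite("pics/w2.png",c["image"]); s=read_state();print(s["tcp_pos"],s["tcp_rot"],s["ft_force"])
E
```

```text
[ 563.7 -278.6  170.8] [ 3.1 -0.   1.3] [-2.4 10.  15.5]
```

Call:
servo_tool(series="0 0 0 0 0 -0.2 0.1;0 0 0 0 0 0 0.1;0 0 0 0 0 -1 0.1;0 0 0 0 0 -3 0;0 0 0 0 0 -5 0")

```text
time: 8.6
tcp_pos: [560.3, -281.5, 257.4]
tcp_rot: [-3.133, -0.002, 1.289]
ft_force: [1.1, -0.6, 0.1]
finger_gap: 42.6
grip_force: 0.0
```

Call:
servo_tool(series="0 0 0 0 0 -5 0;0 0 0 0 0 -5 0;0 0 0 3.7 -2.3 0 0;0 0 0 3.7 -2.3 0 0;0 0 0 3.7 -2.3 0 0")

```text
time: 9.1
tcp_pos: [526.7, -156.0, 361.1]
tcp_rot: [3.14, -0.0, 1.288]
ft_force: [-0.2, -0.2, -0.6]
finger_gap: 42.9
grip_force: 0.0
```

Call:
servo_tool(series="0 0 0 3.7 -2.3 0 0;0 0 0 3.7 -2.3 0 0;0 0 0 3.7 -2.3 0 0;0 0 0 3.7 -2.3 0 0;0 0 0 0 0 0 0")

```text
time: 9.6
tcp_pos: [477.7, 15.4, 361.0]
tcp_rot: [-3.141, -0.003, 1.295]
ft_force: [0.4, -0.6, -0.0]
finger_gap: 42.5
grip_force: 0.0
```

```bash
python3 - <<'E'
from h import *
c=camera("wrist");a=c["image"];np.save("w3T.npy",c["T"]); s=read_state();print(s["tcp_pos"],s["tcp_rot"])
b=camera("scene")["image"]
up=lambda i:cv2.resize(i,None,fx=1.4,fy=1.4,interpolation=cv2.INTER_CUBIC)
o=np.zeros((588,784,3),np.uint8); A=up(a)
o=A; t=cv2.resize(b[170:360,60:140],None,fx=3.09,fy=3.09,interpolation=cv2.INTER_CUBIC); 
o=np.hstack([cv2.resize(a[100:420,60:460],None,fx=1.35,fy=1.835,interpolation=cv2.INTER_CUBIC)[:587],t[:587]]);print(o.shape)
cv2.imwrite("pics/w3.png",o)
E
```

```text
[478.8  13.1 360.9] [ 3.1 -0.   1.3]
(587, 787, 3)
```

View pics/w3.png

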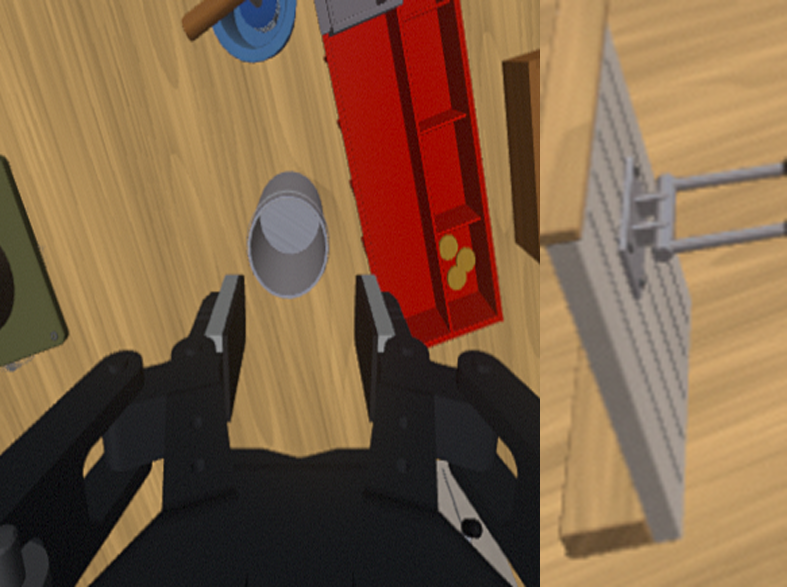

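```bash
python3 - <<'E'
from h import *
c=camera("wrist");print("beaker",onz(c,60+288/1.35,100+246/1.835,100))
S=camera("scene")
m=np.array([498.7,-374.7,0]);yaw=-1.857;X=np.array([np.cos(yaw),np.sin(yaw),0]);Y=np.array([-np.sin(yaw),np.cos(yaw),0])
for th in(1.45,1.571):
  for y in(-35,35):
    P=[m-(26+r*np.sin(th))*X+y*Y+[0,0,200+r*np.cos(th)] for r in(0,75)]
    p=proj(S,P);print(th,y,p,(p-[60,170])*3.09+[540,0])
E
```

```text
beaker [445.5 -59.8 100. ]
1.45 -35 [[ 99.7 229.8]
 [132.3 221.7]] [[662.7 184.9]
 [763.5 159.9]]
1.45 35 [[ 98.6 249.9]
 [132.7 241.3]] [[659.1 246.8]
 [764.7 220.3]]
1.571 -35 [[ 99.7 229.8]
 [133.3 224.7]] [[662.7 184.9]
 [766.5 169.1]]
1.571 35 [[ 98.6 249.9]
 [133.7 244.3]] [[659.1 246.8]
 [767.9 229.6]]
```

Call:
servo_tool(series="0 0 0.15 0 0 0 -1;0 0 0.15 0 0 0 -1;0 0 0.15 0 0 0 -1;0 0 0.15 0 0 0 -1;0 0 0.15 0 0 0 -1")

```text
time: 10.3
tcp_pos: [480.1, 9.4, 360.1]
tcp_rot: [3.141, 0.001, 0.531]
ft_force: [0.1, -1.3, -0.3]
finger_gap: 85.3
grip_force: 0.0
```

Call:
servo_tool(series="0 0 0.15 0 0 0 -1;0 0 0.15 0 0 0 -1;0 0 0 0.4 -3 1.5 -1;0 0 0 0.4 -3 1.5 -1;0 0 0 0.4 -3 1.5 -1")

```text
time: 10.8
tcp_pos: [470.7, 100.5, 314.8]
tcp_rot: [3.141, -0.0, 0.236]
ft_force: [0.1, 1.0, -0.1]
finger_gap: 85.5
grip_force: 0.0
```

Call:
servo_tool(series="0 0 0 0.4 -3 1.5 -1;0 0 0 0 0 0 -1;0 0 0 0 0 0 -1")

```text
time: 11.1
tcp_pos: [467.0, 130.6, 299.9]
tcp_rot: [3.141, 0.001, 0.239]
ft_force: [-0.2, -0.1, 0.1]
finger_gap: 85.5
grip_force: 0.0
```

```bash
python3 - <<'E'
from h import *
c=camera("wrist");a=c["image"];s=read_state();print(s["tcp_pos"],s["tcp_rot"])
cv2.imwrite("pics/w4.png",a)
E
```

```text
[467.4 130.3 300.4] [ 3.1 -0.   0.2]
```

View pics/w4.png

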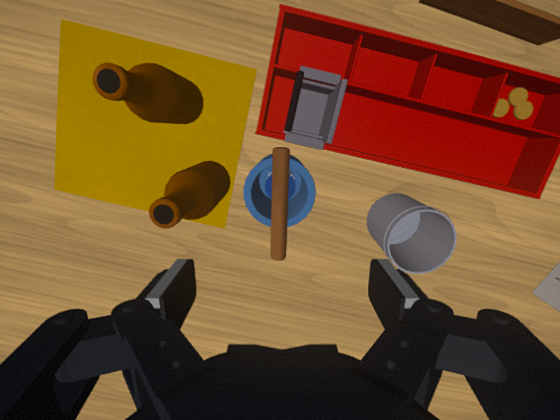

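```bash
python3 - <<'E'
from h import *
c=camera("wrist")
for n,u,v,z in [("barfar",281,149,171),("barnear",278,258,171),("botR",109,80,185),("botL",165,212,185),("crock",280,190,100),("beaker",416,234,100),("crate+y-x",257,132,60),("crate+y+x",282,5,60),("crate -y -x",541,197,60),("stopface top L",324,147,100),("R",346,74,100),("tab1",287,132,105),("tab2",301,72,105)]:
    print(n,onz(c,u,v,z))
E
```

```text
barfar [517.2 143.3 171. ]
barnear [411.7 120.9 171. ]
botR [539.  293.3 185. ]
botL [438.1 233.6 185. ]
crock [466.1 132.2 100. ]
beaker [451.9 -46.  100. ]
crate+y-x [523.8 176.3  60. ]
crate+y+x [667.7 178.7  60. ]
crate -y -x [ 532.9 -216.8   60. ]
stopface top L [526.8  95.  100. ]
R [606.7  92.9 100. ]
tab1 [532.9 140.3 105. ]
tab2 [596.1 140.7 105. ]
```

```bash
python3 - <<'E'
from h import *
b=camera("scene")["image"];a=cv2.imread("pics/scene0.png");cv2.imwrite("pics/scene1.png",b)
for n,(x0,x1,y0,y1) in dict(beaker=(190,240,205,262),crock=(262,292,205,232),bot=(295,360,155,232)).items():
    d=np.abs(a[y0:y1,x0:x1].astype(int)-b[y0:y1,x0:x1]).sum(2);print(n,d.mean(),(d>60).sum())
    # template shift
    t=a[y0:y1,x0:x1]; r=cv2.matchTemplate(b[y0-20:y1+20,x0-20:x1+20],t,cv2.TM_CCOEFF_NORMED);print(cv2.minMaxLoc(r))
c=camera("wrist")
for P in([445,-58,100],[452,-46,100]):
    th=np.linspace(0,6.28,60);p=proj(c,np.array(P)+44*np.c_[np.cos(th),np.sin(th),0*th]);print(P,p.min(0),p.max(0))
E
```

```text
beaker 7.875087719298246 0
(-0.04320484399795532, 0.9986655712127686, (40, 0), (20, 20))
crock 6.498765432098765 0
(-0.17377042770385742, 0.9969910979270935, (35, 0), (20, 20))
bot 8.041758241758242 0
(-0.10806285589933395, 0.9987037777900696, (40, 20), (20, 20))
[445, -58, 100] [387.9 207.3] [457.7 272.7]
[452, -46, 100] [380.7 199.6] [451.1 266. ]
```

Call:
servo_tool(series="0 0 0.03 -0.25 -0.23 0 0;0 0 0 0 0 3 0;0 0 0 0 0 3 0;0 0 0 0 0 3 0;0 0 0 0 0 2 0", force=40)

```text
time: 11.8
tcp_pos: [463.1, 132.0, 189.0]
tcp_rot: [3.141, 0.001, 0.208]
ft_force: [-0.6, -0.0, 0.4]
finger_gap: 42.6
grip_force: 0.0
```

Call:
servo_tool(series="0 0 0 0 0 1.5 0;0 0 0 0 0 1.2 0;0 0 0 0 0 1 0;0 0 0 0 0 0 0;0 0 0 0 0 0 1")

```text
time: 12.3
tcp_pos: [463.9, 132.8, 153.7]
tcp_rot: [3.141, -0.001, 0.209]
ft_force: [-0.4, -0.1, 0.4]
finger_gap: 29.6
grip_force: 0.0
```

Call:
servo_tool(series="0 0 0 0 0 0 1;0 0 0 0 0 0 1;0 0 0 0 0 0 1;0 0 0 0 0 0 1;0 0 0 0 0 0 1")

```text
time: 12.8
tcp_pos: [464.3, 133.2, 154.2]
tcp_rot: [3.141, -0.002, 0.21]
ft_force: [-0.9, -1.3, 5.3]
finger_gap: 14.5
grip_force: 39.5
```

Call:
servo_tool(series="0 0 0 0 0 -2 1;0 0 0 0 0 -3 1;0 0 0 0 0 -3 1;0 0 0 0 0 -3 1;0 0 0 0 0 -2 1")

```text
time: 13.3
tcp_pos: [463.5, 133.4, 284.9]
tcp_rot: [-3.141, -0.001, 0.21]
ft_force: [0.6, 0.6, -2.5]
finger_gap: 14.7
grip_force: 39.2
```

Call:
servo_tool(series="0 0 0 -0.6 2 0 1;0 0 0 -0.9 3 0 1;0 0 0 -0.9 3 0 1;0 0 0 -0.9 3 0 1;0 0 0 -0.9 3 0 1")

```text
time: 13.8
tcp_pos: [450.6, -13.3, 282.7]
tcp_rot: [-3.141, 0.001, 0.21]
ft_force: [0.9, -0.3, -1.3]
finger_gap: 14.7
grip_force: 39.3
```

Call:
servo_tool(series="0 0 0 -0.9 2.8 0 1;0 0 0 -0.5 1.4 0 1;0 0 0 0 0 0 1;0 0 0 0 0 0 1;0 0 0 0 0 0 1")

```text
time: 14.3
tcp_pos: [446.4, -55.6, 283.0]
tcp_rot: [-3.141, 0.0, 0.21]
ft_force: [0.6, 0.8, -1.9]
finger_gap: 14.7
grip_force: 39.3
```

```bash
python3 - <<'E'
from h import *
s=read_state();print(s["tcp_pos"],s["tcp_rot"],s["finger_gap"])
S=camera("scene");V=camera("side")
o=np.hstack([cv2.resize(S["image"][100:290,150:310],None,fx=2.5,fy=3,interpolation=cv2.INTER_CUBIC),cv2.resize(V["image"][140:330,150:310],None,fx=2.5,fy=3,interpolation=cv2.INTER_CUBIC)])
cv2.imwrite("pics/dip.png",o)
p=s["tcp_pos"];print(proj(S,[p+[0,0,17],p-[0,0,148],[447,-57,100]]),proj(V,[p+[0,0,17],p-[0,0,148],[447,-57,100]]))
E
```

```text
[446.4 -55.6 283. ] [-3.1  0.   0.2] 14.654940339840465
[[205.5 153.7]
 [211.9 207.6]
 [212.7 218.3]] [[211.2 203.9]
 [216.  263.8]
 [217.4 275.3]]
```

View pics/dip.png

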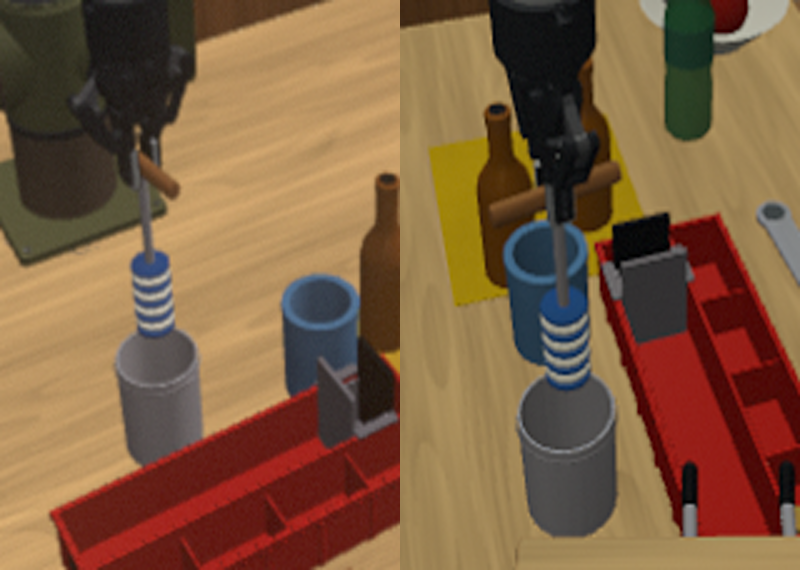

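Call:
servo_tool(series="0 0 0 0 0 2 1;0 0 0 0 0 3 1;0 0 0 0 0 3 1;0 0 0 0 0 2.5 1;0 0 0 0 0 1.5 1")

```text
time: 14.9
tcp_pos: [445.4, -55.4, 161.4]
tcp_rot: [-3.14, 0.003, 0.211]
ft_force: [-0.5, -0.6, -1.9]
finger_gap: 14.6
grip_force: 39.2
```

Call:
servo_tool(series="0 0 0 0 0 0 1;0 0 0 0 0 0 1;0 0 0 0 0 0 1;0 0 0 0 0 0 1;0 0 0 0 0 0 1")

```text
time: 15.4
tcp_pos: [447.2, -56.6, 164.2]
tcp_rot: [3.141, -0.002, 0.21]
ft_force: [-0.2, -0.1, -0.8]
finger_gap: 14.8
grip_force: 39.2
```

Call:
servo_tool(series="0 0 0 0 0 -2 1;0 0 0 0 0 -3 1;0 0 0 0 0 -3 1;0 0 0 0 0 -3 1;0 0 0 0 0 -3 1")

```text
time: 15.9
tcp_pos: [446.4, -56.5, 305.0]
tcp_rot: [3.141, -0.001, 0.21]
ft_force: [0.0, 0.0, -2.3]
finger_gap: 14.6
grip_force: 39.3
```

Call:
servo_tool(series="0 0 0.12 0 0 0 1;0 0 0.13 0 0 0 1;0 0 0.13 0 0 0 1;0 0 0.116 0 0 0 1;0 0 0 1 1.2 0 1")

```text
time: 16.4
tcp_pos: [452.0, -70.1, 303.8]
tcp_rot: [-3.141, 0.0, -0.285]
ft_force: [0.6, -0.5, -1.1]
finger_gap: 14.2
grip_force: 39.3
```

Call:
servo_tool(series="0 0 0 1.9 2.7 0 1;0 0 0 1.9 2.7 0 1;0 0 0 1.9 2.7 0 1;0 0 0 1.9 2.7 0 1;0 0 0 1.9 2.7 0 1")

```text
time: 16.9
tcp_pos: [506.0, -228.9, 303.3]
tcp_rot: [-3.14, 0.001, -0.283]
ft_force: [0.3, 4.1, -0.5]
finger_gap: 14.8
grip_force: 39.4
```

Call:
servo_tool(series="0 0 0 1.9 2.7 0 1;0 0 0 1.2 1.7 0 1;0 0 0 0.4 0.9 0 1;0 0 0 0 0 0 1;0 0 0 0 0 0 1")

```text
time: 17.4
tcp_pos: [523.8, -287.7, 303.1]
tcp_rot: [-3.141, 0.001, -0.286]
ft_force: [-0.3, 1.0, -1.4]
finger_gap: 14.5
grip_force: 39.8
```

Call:
servo_tool(series="0 0 0 0 0 2 1;0 0 0 0 0 2.5 1;0 0 0 0 0 2.5 1;0 0 0 0 0 2 1;0 0 0 0 0 1 1")

```text
time: 17.9
tcp_pos: [522.9, -285.9, 201.7]
tcp_rot: [-3.14, 0.003, -0.284]
ft_force: [-0.1, 0.0, -2.6]
finger_gap: 14.3
grip_force: 39.8
```

Call:
servo_tool(series="0 0 0 0 0 0.3 1;0 0 0 0 0 0.3 1;0 0 0 0 0 0 1")

```text
time: 18.2
tcp_pos: [524.5, -287.4, 199.2]
tcp_rot: [3.142, -0.001, -0.286]
ft_force: [-2.4, 1.5, 2.7]
finger_gap: 14.3
grip_force: 40.2
```

Call:
servo_tool(series="0 0 0 0 0 0.2 1;0 0 0 0 0 0 1;0 0 0 0 0 0 1")

```text
time: 18.5
tcp_pos: [524.9, -288.0, 197.9]
tcp_rot: [3.141, -0.003, -0.286]
ft_force: [-4.4, 2.8, 7.3]
finger_gap: 14.6
grip_force: 40.4
```

Call:
servo_tool(series="0 0 0 0 0 -0.15 1;0 0 0 0 0 0 0.4;0 0 0 0 0 0 0;0 0 0 0 0 0 -0.2;0 0 0 0 0 0 -0.2")

```text
time: 19.0
tcp_pos: [524.6, -288.0, 196.6]
tcp_rot: [3.142, -0.0, -0.286]
ft_force: [-0.2, 0.1, 1.0]
finger_gap: 51.6
grip_force: 0.0
```

Call:
servo_tool(series="0 0 0 0 0 -1 -0.2;0 0 0 0 0 -2 -0.2;0 0 0 0 0 -4 -0.2;0 0 0 0 0 -5 -0.2;0 0 0 0 0 -4 -0.2")

```text
time: 19.5
tcp_pos: [524.7, -288.1, 360.1]
tcp_rot: [3.141, -0.002, -0.286]
ft_force: [1.0, -0.3, 0.7]
finger_gap: 51.2
grip_force: 0.0
```

```bash
python3 - <<'E'
from h import *
S=camera("scene");V=camera("side")
cv2.imwrite("pics/hang.png",np.hstack([cv2.resize(S["image"][160:350,50:210],None,fx=2.5,fy=3,interpolation=cv2.INTER_CUBIC),cv2.resize(V["image"][200:390,180:340],None,fx=2.5,fy=3,interpolation=cv2.INTER_CUBIC)]))
E
```

```text
(no output)
```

View pics/hang.png

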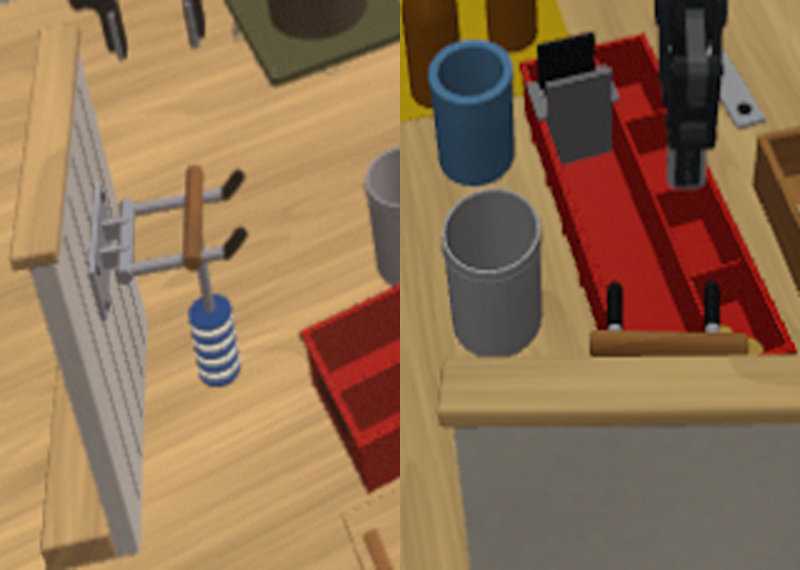

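Call:
servo_tool(series="0 0 -0.1 0 0 0 -0.2;0 0 -0.1 0 0 0 -0.2;0 0 -0.108 0 0 0 -0.2;0 0 0 -0.6 -4.4 0 -0.2;0 0 0 -0.6 -4.4 0 -0.2", force=35)

```text
time: 20.1
tcp_pos: [510.3, -200.1, 356.0]
tcp_rot: [-3.141, 0.001, 0.019]
ft_force: [0.7, 0.6, -0.3]
finger_gap: 51.0
grip_force: 0.0
```

Call:
servo_tool(series="0 0 0 -0.6 -4.4 0 -0.2;0 0 0 -0.6 -4.4 0 -0.2;0 0 0 -0.6 -4.4 0 -0.2;0 0 0 -0.6 -4.4 0 -0.2;0 0 0 -0.6 -4.4 0 -0.2")

```text
time: 20.6
tcp_pos: [474.9, 20.7, 356.8]
tcp_rot: [-3.141, -0.0, 0.021]
ft_force: [1.3, 0.7, 0.4]
finger_gap: 51.5
grip_force: 0.0
```

Call:
servo_tool(series="0 0 0 -0.7 -4.4 0 -0.2;0 0 0 -0.7 -4.4 0 -0.2;0 0 0 -0.7 -4.2 0 -0.2;0 0 0 -0.7 -4.2 0 -0.2;0 0 0 -0.7 -4.2 0 -0.2")

```text
time: 21.1
tcp_pos: [435.2, 233.9, 356.9]
tcp_rot: [3.141, -0.0, 0.022]
ft_force: [1.1, 0.6, -0.3]
finger_gap: 50.9
grip_force: 0.0
```

Call:
servo_tool(series="0 0 0 0 0 4 -0.2;0 0 0 0 0 4 -0.2;0 0 0 0 0 4 -0.2;0 0 0 0 0 2 -0.2;0 0 0 0 0 0 -0.2")

```text
time: 21.6
tcp_pos: [433.3, 231.2, 213.5]
tcp_rot: [3.139, 0.007, 0.022]
ft_force: [0.3, 0.0, 0.4]
finger_gap: 51.4
grip_force: 0.0
```

```bash
python3 - <<'E'
from h import *
s=read_state();print(s["tcp_pos"],s["tcp_rot"])
c=camera("wrist");print(proj(c,[[438,234.3,185],[538.7,294,185]]))
cv2.imwrite("pics/bot.png",c["image"])
# dark mouth search
g=cv2.cvtColor(c["image"],cv2.COLOR_BGR2HSV);print(c["image"].shape)
E
```

```text
[433.3 231.2 213.5] [3.1 0.  0. ]
[[277.1 235.8]
 [167.   53.9]]
(420, 560, 3)
```

```bash
python3 - <<'E'
from h import *
c=camera("wrist");s=read_state();print(s["tcp_pos"])
g=c["image"].max(2).astype(int)
for (u,v) in((277,236),(167,54)):
    w=g[v-40:v+40,u-40:u+40];m=(w<45).astype(np.uint8)
    n,l,st,ce=cv2.connectedComponentsWithStats(m)
    for i in range(1,n):
        if st[i,4]>40: p=ce[i]+[u-40,v-40];print(st[i],p,onz(c,*p,185))
E
```

```text
[436.3 232.4 217.1]
[ 26  32  28  27 595] [276.4 240.9] [435.6 235.4 185. ]
[ 27  29  34  37 988] [170.3  60.8] [537.7 294.1 185. ]
```

Call:
servo_tool(series="0 0 0 0 -0.25 2 -0.2;0 0 0 0 0 2 -0.2;0 0 0 0 0 2 -0.2;0 0 0 0 0 1.5 -0.2;0 0 0 0 0 0.9 -0.2")

```text
time: 22.2
tcp_pos: [437.2, 235.2, 133.6]
tcp_rot: [-3.141, -0.002, 0.022]
ft_force: [0.1, -0.4, 0.7]
finger_gap: 51.2
grip_force: 0.0
```

Call:
servo_tool(series="0 0 0 0 0 0 0.4;0 0 0 0 0 0 1;0 0 0 0 0 0 1;0 0 0 0 0 0 1;0 0 0 0 0 0 1")

```text
time: 22.7
tcp_pos: [437.1, 235.3, 133.9]
tcp_rot: [-3.141, -0.003, 0.022]
ft_force: [0.9, -0.5, 4.1]
finger_gap: 25.6
grip_force: 35.1
```

Call:
servo_tool(series="0 0 0 0 0 -1 1;0 0 0 0 0 -3 1;0 0 0 0 0 -3 1;0 0 0 0 0 -3 1;0 0 0 0 0 -3 1")

```text
time: 23.2
tcp_pos: [435.1, 234.4, 264.0]
tcp_rot: [3.141, 0.002, 0.022]
ft_force: [0.4, 0.3, -2.3]
finger_gap: 26.1
grip_force: 34.9
```

Call:
servo_tool(series="0 0 0 0.6 2 0 1;0 0 0 1.2 3.9 0 1;0 0 0 1.2 3.9 0 1;0 0 0 1.2 3.9 0 1;0 0 0 1.2 3.9 0 1")

```text
time: 23.7
tcp_pos: [493.3, 58.6, 262.9]
tcp_rot: [-3.141, 0.001, 0.022]
ft_force: [1.4, 0.5, -2.6]
finger_gap: 26.4
grip_force: 35.1
```

Call:
servo_tool(series="0 0 0 1.2 3.9 0 1;0 0 0 1.2 3.9 0 1;0 0 0 1.2 3.9 0 1;0 0 0 1.2 3.9 0 1;0 0 0 1.2 3.9 0 1")

```text
time: 24.2
tcp_pos: [557.6, -135.0, 262.8]
tcp_rot: [-3.141, 0.001, 0.022]
ft_force: [0.7, 0.2, -1.7]
finger_gap: 26.0
grip_force: 35.1
```

Call:
servo_tool(series="0 0 0 1.1 3 0 1;0 0 0 0.4 1.2 0 1;0 0 0 0 0 0 1;0 0 0 0 0 0 1;0 0 0 0 0 0 1")

```text
time: 24.7
tcp_pos: [573.1, -173.5, 262.7]
tcp_rot: [-3.14, 0.001, 0.023]
ft_force: [0.6, -0.2, -2.5]
finger_gap: 26.0
grip_force: 35.2
```

```bash
python3 - <<'E'
from h import *
s=read_state();print(s["tcp_pos"],s["tcp_rot"],s["finger_gap"])
c=camera("wrist");cv2.imwrite("pics/pl1.png",cv2.resize(c["image"][0:330,80:480],None,fx=1.8,fy=1.8,interpolation=cv2.INTER_CUBIC))
R=lambda x,y,z:np.array([569.5+x-.022*y,-20+.022*x+y,z])
print((proj(c,[R(-37,-190,60),R(37,-190,60),R(-37,100,60),R(37,0,60),R(-37,0,60)])-[80,0])*1.8)
E
```

```text
[ 573.1 -173.5  262.7] [-3.1  0.   0. ] 26.027520100442043
[[416.9 393.3]
 [420.1 283.9]
 [ -3.  392.7]
 [127.4 284. ]
 [140.4 392.9]]
```

View pics/pl1.png

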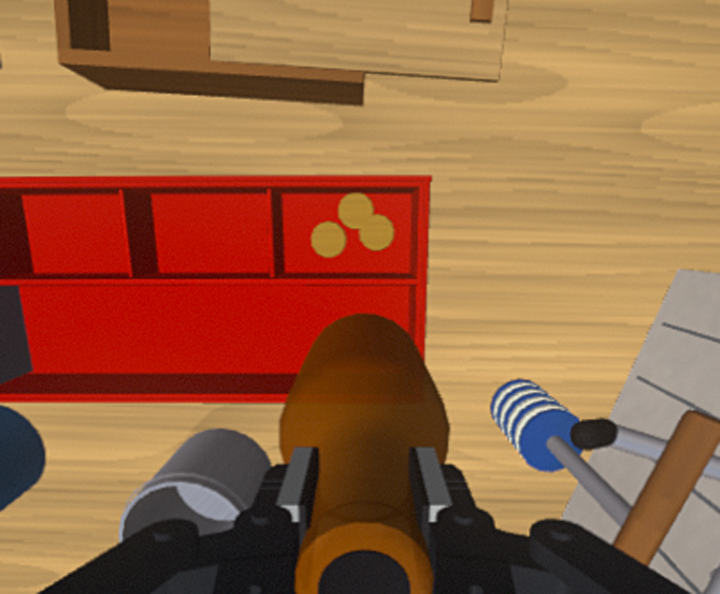

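Call:
servo_tool(series="0 0 0 0 -0.4 2 1;0 0 0 0 0 3 1;0 0 0 0 0 2 1;0 0 0 0 0 2 1;0 0 0 0 0 1.5 1")

```text
time: 25.25
tcp_pos: [573.0, -169.5, 156.8]
tcp_rot: [-3.141, 0.001, 0.024]
ft_force: [-0.1, 0.4, -2.6]
finger_gap: 26.4
grip_force: 35.2
```

Call:
servo_tool(series="0 0 0 0 0 1 1;0 0 0 0 0 0.5 1;0 0 0 0 0 0.2 1;0 0 0 0 0 0 1;0 0 0 0 0 0 1")

```text
time: 25.75
tcp_pos: [574.5, -171.4, 141.7]
tcp_rot: [3.141, -0.002, 0.022]
ft_force: [-0.2, 0.5, -2.4]
finger_gap: 25.7
grip_force: 35.2
```

Call:
servo_tool(series="0 0 0 0 0 0.15 1;0 0 0 0 0 0.15 1;0 0 0 0 0 0 1;0 0 0 0 0 0 1")

```text
time: 26.15
tcp_pos: [574.1, -171.5, 138.0]
tcp_rot: [3.141, -0.0, 0.022]
ft_force: [0.3, 0.1, -1.4]
finger_gap: 25.9
grip_force: 35.5
```

Call:
servo_tool(series="0 0 0 0 0 0.1 1;0 0 0 0 0 0.1 1;0 0 0 0 0 0 1;0 0 0 0 0 0 1")

```text
time: 26.55
tcp_pos: [574.4, -171.5, 138.0]
tcp_rot: [3.141, -0.002, 0.022]
ft_force: [-2.5, 1.0, 9.1]
finger_gap: 26.3
grip_force: 36.5
```

Call:
servo_tool(series="0 0 0 0 0 -0.2 1;0 0 0 0 0 0 0.4;0 0 0 0 0 0 0;0 0 0 0 0 0 -0.2;0 0 0 0 0 0 -0.2")

```text
time: 27.05
tcp_pos: [574.0, -171.3, 137.7]
tcp_rot: [-3.142, 0.0, 0.022]
ft_force: [0.2, 0.2, -0.1]
finger_gap: 51.2
grip_force: 0.0
```

Call:
servo_tool(series="0 0 0 0 0 -1 -0.2;0 0 0 0 0 -3 -0.2;0 0 0 0 0 -4 -0.2;0 0 0 0 0 -4 -0.2;0 0 0 0 0 -4 -0.2")

```text
time: 27.55
tcp_pos: [573.7, -171.2, 300.2]
tcp_rot: [3.141, -0.001, 0.022]
ft_force: [1.4, -0.6, -1.2]
finger_gap: 51.1
grip_force: 0.0
```

Call:
servo_tool(series="0 0 0 -0.2 -3.6 0 -0.2;0 0 0 -0.2 -4.3 0 -0.2;0 0 0 -0.2 -4.3 0 -0.2;0 0 0 -0.2 -4.3 0 -0.2;0 0 0 -0.2 -4.3 0 -0.2")

```text
time: 28.05
tcp_pos: [559.1, 38.0, 298.8]
tcp_rot: [-3.142, -0.001, 0.021]
ft_force: [0.6, 0.2, 0.6]
finger_gap: 51.1
grip_force: 0.0
```

Call:
servo_tool(series="0 0 0 -0.2 -4.3 0 -0.2;0 0 0 -0.2 -4.3 0 -0.2;0 0 0 -0.2 -4.3 0 -0.2;0 0 0 -0.3 -4.3 0 -0.2;0 0 0 -0.3 -4.3 0 -0.2")

```text
time: 28.55
tcp_pos: [542.4, 252.9, 298.8]
tcp_rot: [-3.141, -0.001, 0.022]
ft_force: [0.4, -0.4, -0.1]
finger_gap: 51.4
grip_force: 0.0
```

Call:
servo_tool(series="0 0 0 -0.4 -4.3 3 -0.2;0 0 0 0 0 3 -0.2;0 0 0 0 0 2 -0.2;0 0 0 0 0 0 -0.2;0 0 0 0 0 0 -0.2")

```text
time: 29.05
tcp_pos: [538.2, 292.0, 219.9]
tcp_rot: [-3.142, -0.0, 0.022]
ft_force: [0.3, 0.2, 0.6]
finger_gap: 51.3
grip_force: 0.0
```

```bash
cat > mouth.py <<'E'
from h import *
import sys
x,y=map(float,sys.argv[1:3])
c=camera("wrist");s=read_state();print(s["tcp_pos"],s["tcp_rot"])
g=c["image"].max(2).astype(int);u,v=map(int,proj(c,[[x,y,185]])[0])
w=g[v-40:v+40,u-40:u+40];n,l,st,ce=cv2.connectedComponentsWithStats((w<45).astype(np.uint8))
for i in range(1,n):
    if st[i,4]>40: p=ce[i]+[u-40,v-40];print(st[i],p,onz(c,*p,185))
E
python3 mouth.py 538 294
```

```text
[538.9 292.1 220.8] [-3.1 -0.   0. ]
[ 27  28  28  26 570] [278.2 239.6] [538.1 294.5 185. ]
```

Call:
servo_tool(series="0 0 0 0 -0.24 2 -0.2;0 0 0 0 0 2.5 -0.2;0 0 0 0 0 2 -0.2;0 0 0 0 0 1.5 -0.2;0 0 0 0 0 0.7 -0.2")

```text
time: 29.6
tcp_pos: [538.6, 294.0, 132.8]
tcp_rot: [-3.141, -0.001, 0.021]
ft_force: [-0.2, -0.0, -0.4]
finger_gap: 51.2
grip_force: 0.0
```

Call:
servo_tool(series="0 0 0 0 0 0 0.4;0 0 0 0 0 0 1;0 0 0 0 0 0 1;0 0 0 0 0 0 1;0 0 0 0 0 0 1")

```text
time: 30.1
tcp_pos: [539.1, 294.7, 133.7]
tcp_rot: [-3.141, -0.003, 0.022]
ft_force: [0.6, -0.6, 4.6]
finger_gap: 26.2
grip_force: 35.0
```

Call:
servo_tool(series="0 0 0 0 0 -1 1;0 0 0 0 0 -3 1;0 0 0 0 0 -4 1;0 0 0 0 0 -4 1;0 0 0 0 0 -3 1")

```text
time: 30.6
tcp_pos: [537.8, 294.5, 285.0]
tcp_rot: [-3.141, -0.001, 0.022]
ft_force: [1.1, 0.4, -1.6]
finger_gap: 26.4
grip_force: 34.9
```

Call:
servo_tool(series="0 0 0 0.2 2 0 1;0 0 0 0.2 3.6 0 1;0 0 0 0.2 3.6 0 1;0 0 0 0.2 3.6 0 1;0 0 0 0.2 3.6 0 1")

```text
time: 31.1
tcp_pos: [550.6, 129.4, 282.2]
tcp_rot: [3.142, 0.001, 0.022]
ft_force: [1.4, -0.1, -1.7]
finger_gap: 26.3
grip_force: 34.9
```

Call:
servo_tool(series="0 0 0 0.2 3.6 0 1;0 0 0 0.2 3.6 0 1;0 0 0 0.2 3.6 0 1;0 0 0 0.2 3.6 0 1;0 0 0 0.2 3.6 0 1")

```text
time: 31.6
tcp_pos: [564.6, -50.3, 282.2]
tcp_rot: [-3.141, 0.001, 0.022]
ft_force: [0.8, 0.5, -1.7]
finger_gap: 26.2
grip_force: 34.9
```

Call:
servo_tool(series="0 0 0 0.2 3.2 0 1;0 0 0 0.2 2 0 1;0 0 0 0 0 0 1;0 0 0 0 0 0 1;0 0 0 0 0 0 1")

```text
time: 32.1
tcp_pos: [570.1, -99.9, 282.2]
tcp_rot: [-3.141, 0.001, 0.023]
ft_force: [0.0, -0.2, -2.9]
finger_gap: 26.6
grip_force: 35.1
```

Call:
servo_tool(series="0 0 0 0.1 0 2 1;0 0 0 0 0 3 1;0 0 0 0 0 3 1;0 0 0 0 0 3 1;0 0 0 0 0 1.5 1")

```text
time: 32.6
tcp_pos: [569.6, -99.0, 154.7]
tcp_rot: [-3.14, 0.004, 0.024]
ft_force: [-0.2, 0.7, -2.3]
finger_gap: 26.2
grip_force: 35.0
```

Call:
servo_tool(series="0 0 0 0 0 1 1;0 0 0 0 0 0.5 1;0 0 0 0 0 0.2 1;0 0 0 0 0 0.2 1;0 0 0 0 0 0 1")

```text
time: 33.1
tcp_pos: [572.1, -101.1, 139.0]
tcp_rot: [3.141, -0.001, 0.022]
ft_force: [-0.3, -0.1, -2.0]
finger_gap: 26.1
grip_force: 35.0
```

Call:
servo_tool(series="0 0 0 0 0 0.1 1;0 0 0 0 0 0 1;0 0 0 0 0 0 1")

```text
time: 33.4
tcp_pos: [571.8, -101.2, 137.7]
tcp_rot: [3.141, -0.001, 0.022]
ft_force: [-0.3, -0.5, -0.3]
finger_gap: 26.0
grip_force: 35.1
```

Call:
servo_tool(series="0 0 0 0 0 0 0.4;0 0 0 0 0 0 0;0 0 0 0 0 0 -0.2;0 0 0 0 0 0 -0.2;0 0 0 0 0 -1 -0.2")

```text
time: 33.9
tcp_pos: [570.5, -100.8, 146.4]
tcp_rot: [-3.141, 0.003, 0.022]
ft_force: [-0.1, 0.9, 0.0]
finger_gap: 51.5
grip_force: 0.0
```

Call:
servo_tool(series="0 0 0 0 0 -3 -0.2;0 0 0 0 0 -4 -0.2;0 0 0 0 0 -4 -0.2;0 0 0 0 -4 -4 1;0 0 0 0 -4 0 1")

```text
time: 34.4
tcp_pos: [573.6, -26.6, 299.8]
tcp_rot: [3.139, -0.013, 0.019]
ft_force: [1.0, 0.2, 0.3]
finger_gap: 22.9
grip_force: 0.0
```

Call:
servo_tool(series="0 0 0 0 -4 0 1;0 0 0 0 -4 0 1;0 0 0 0 -4 0 1;0 0 0 0 -4 0 1;0 0 0 0 -4.4 0 1")

```text
time: 34.9
tcp_pos: [565.3, 179.5, 293.7]
tcp_rot: [3.141, -0.001, 0.021]
ft_force: [0.2, -1.1, 1.0]
finger_gap: 0.2
grip_force: 0.0
```

Call:
servo_tool(series="0 0 0 0 0 4 1;0 0 0 0 0 4 1;0 0 0 0 0 4 1;0 0 0 0 0 3 1;0 0 0 0 0 0 1")

```text
time: 35.4
tcp_pos: [561.9, 177.5, 138.8]
tcp_rot: [3.14, 0.009, 0.022]
ft_force: [-1.5, 1.2, 0.3]
finger_gap: -0.2
grip_force: 0.0
```

```bash
python3 - <<'E'
from h import *
s=read_state();print(s["tcp_pos"],s["finger_gap"])
S=camera("scene");V=camera("side")
a=cv2.imread("pics/scene1.png");b=S["image"]
for n,(x0,x1,y0,y1) in dict(beaker=(190,240,205,262),crock=(262,292,205,232)).items():
    r=cv2.matchTemplate(b[y0-20:y1+20,x0-20:x1+20],a[y0:y1,x0:x1],cv2.TM_CCOEFF_NORMED);print(n,cv2.minMaxLoc(r)[1::2])
cv2.imwrite("pics/stop.png",np.hstack([cv2.resize(S["image"][140:330,160:340],None,fx=2.2,fy=3,interpolation=cv2.INTER_CUBIC),cv2.resize(V["image"][150:340,160:340],None,fx=2.2,fy=3,interpolation=cv2.INTER_CUBIC)]))
E
```

```text
[561.9 177.5 138.8] -0.18026589759799427
beaker (0.8198858499526978, (21, 20))
crock (0.7634956240653992, (7, 23))
```

Call:
servo_tool(series="0 0 0 0.2 -0.2 2 1;0 0 0 0 0 2 1;0 0 0 0 0 1.5 1;0 0 0 0 0 1 1;0 0 0 0 0 0 1")

```text
time: 36.0
tcp_pos: [568.1, 180.4, 78.3]
tcp_rot: [-3.141, -0.001, 0.022]
ft_force: [0.6, 0.4, 0.1]
finger_gap: -0.0
grip_force: 0.0
```

View pics/stop.png

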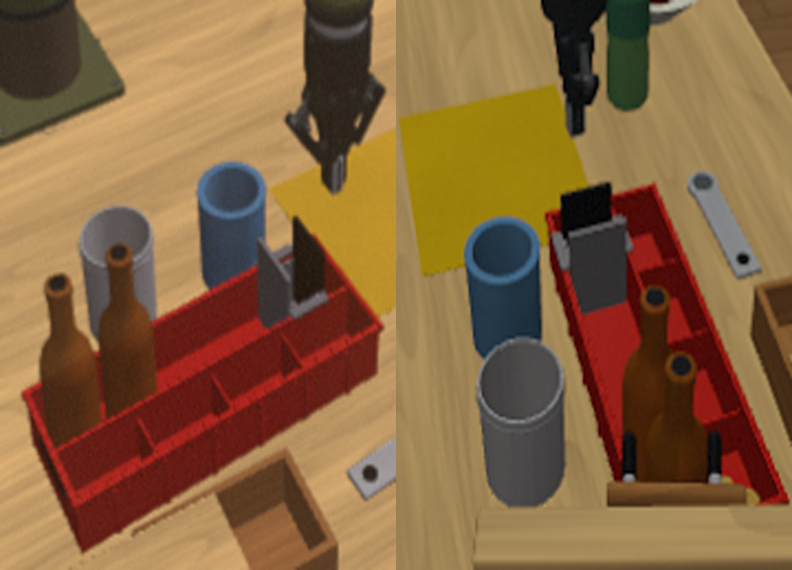

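Call:
servo_tool(series="0 0 0 0 1 0 1;0 0 0 0 1.5 0 1;0 0 0 0 2 0 1;0 0 0 0 2 0 1;0 0 0 0 2 0 1")

```text
time: 36.5
tcp_pos: [570.7, 94.1, 79.1]
tcp_rot: [-3.141, -0.004, 0.021]
ft_force: [0.9, 2.3, 1.4]
finger_gap: 0.2
grip_force: 1.2
```

Call:
servo_tool(series="0 0 0 0 2 0 1;0 0 0 0 2 0 1;0 0 0 0 1.5 0 1;0 0 0 0 1 0 1;0 0 0 0 1 0 1")

```text
time: 37.0
tcp_pos: [571.4, 19.5, 78.2]
tcp_rot: [-3.141, -0.001, 0.021]
ft_force: [0.2, 2.1, 1.3]
finger_gap: 0.2
grip_force: 1.1
```

Call:
servo_tool(series="0 0 0 0 0.5 0 1;0 0 0 0 0.5 0 1;0 0 0 0 0.5 0 1;0 0 0 0 0.5 0 1;0 0 0 0 0 0 1")

```text
time: 37.5
tcp_pos: [571.0, -0.2, 77.4]
tcp_rot: [3.141, 0.001, 0.022]
ft_force: [0.7, -0.3, 0.3]
finger_gap: 0.1
grip_force: 0.0
```

Call:
servo_tool(series="0 0 0 0 0.4 0 1;0 0 0 0 0.4 0 1;0 0 0 0 0.4 0 1")

```text
time: 37.8
tcp_pos: [571.1, -11.1, 77.4]
tcp_rot: [-3.14, 0.001, 0.022]
ft_force: [0.1, 4.6, 0.3]
finger_gap: 0.2
grip_force: 2.7
```

Call:
servo_tool(series="0 0 0 0 0.3 0 1;0 0 0 0 0.3 0 1")

```text
time: 38.0
tcp_pos: [571.2, -14.0, 77.5]
tcp_rot: [-3.134, 0.001, 0.019]
ft_force: [1.1, 21.6, 3.3]
finger_gap: -0.0
grip_force: 11.4
```

Call:
servo_tool(series="0 0 0 0 0.2 0 1;0 0 0 0 0.2 0 1")

```text
time: 38.2
tcp_pos: [571.2, -14.1, 77.6]
tcp_rot: [-3.128, 0.001, 0.018]
ft_force: [1.1, 32.1, 2.7]
finger_gap: -0.2
grip_force: 16.4
```

Call:
servo_tool(series="0 0 0 0 -0.6 0 1;0 0 0 0 -1 0 1;0 0 0 0 -2 0 1;0 0 0 0 0 -4 1;0 0 0 0 0 -5 1")

```text
time: 38.7
tcp_pos: [568.5, 14.1, 165.7]
tcp_rot: [3.14, 0.008, 0.023]
ft_force: [1.3, -1.1, -0.6]
finger_gap: 0.2
grip_force: 0.0
```

Call:
servo_tool(series="0 0 0 0 0 -5 0;0 0 0 0 0 -5 0;0 0 0 0 0 -5 0;0 0 0 0 0 -3 0;0 0 0 0 0 0 0")

```text
time: 39.2
tcp_pos: [573.6, 13.3, 353.7]
tcp_rot: [3.139, -0.011, 0.021]
ft_force: [0.6, 0.6, 0.6]
finger_gap: 42.7
grip_force: 0.0
```

```bash
cat > crock.py <<'E'
from h import *
S=camera("scene");V=camera("side");W=camera("wrist");print(read_state()["tcp_pos"])
from scipy.optimize import least_squares
# silhouette bbox of blue crock vs model rings (outer r 44 at z=100, base r~40 at z=0)
th=np.linspace(0,2*np.pi,90)
for n,c in(("S",S),("V",V)):
    hsv=cv2.cvtColor(c["image"],cv2.COLOR_BGR2HSV);m=cv2.inRange(hsv,(98,80,40),(118,255,255))
    k,l,st,ce=cv2.connectedComponentsWithStats(m)
    x0=onz  # select blob nearest predicted
    pr=proj(c,[[466,120,60]])[0];i=min([i for i in range(1,k) if st[i,4]>200],key=lambda i:np.hypot(*(ce[i]-pr)))
    b=[st[i,0],st[i,1],st[i,0]+st[i,2]];print(n,st[i],ce[i])
    f=lambda p:(lambda q:[q[:,0].min()-b[0],q[:,1].min()-b[1],q[:,0].max()-b[2]])(proj(c,np.c_[p[0]+44*np.cos(th),p[1]+44*np.sin(th),0*th+100]))
    r=least_squares(f,[466,120],diff_step=1e-4);print(n,r.x,r.fun)
np.savez("cr.npz",S=S["image"],V=V["image"])
cv2.imwrite("pics/W.png",W["image"])
E
python3 crock.py
```

```text
[570.3  13.8 346.6]
S [250 194  30  34 328] [266.8 208. ]
S [460.1  93.8] [-1.  -0.1  1. ]
V [ 191  223   35   46 1253] [208.4 243.8]
V [455.6  87.4] [-0.2 -0.   0.2]
```

```bash
cat > cw.py <<'E'
from h import *
from scipy.optimize import least_squares
c=camera("wrist");s=read_state();print(s["tcp_pos"],s["tcp_rot"]);th=np.linspace(0,2*np.pi,90)
hsv=cv2.cvtColor(c["image"],cv2.COLOR_BGR2HSV);m=cv2.inRange(hsv,(98,80,40),(118,255,255))
cs=[k for k in cv2.findContours(m,cv2.RETR_EXTERNAL,cv2.CHAIN_APPROX_NONE)[0] if cv2.contourArea(k)>300]
print(proj(c,[[458,90,100]]),[cv2.boundingRect(k) for k in cs])
E
python3 cw.py
```

```text
[570.   13.9 345.8] [3.1 0.  0. ]
[[227.5 257.9]] [(195, 215, 62, 66), (489, 209, 30, 27)]
```

```bash
cat >> cw.py <<'E'
b=[195,281] if len(cs)==2 else None
f=lambda p:(lambda q:[q[:,0].min()-b[0],q[:,1].max()-b[1]])(proj(c,np.c_[p[0]+44*np.cos(th),p[1]+44*np.sin(th),0*th+100]))
r=least_squares(f,[458,90],diff_step=1e-4).x;print(r)
q=proj(c,np.c_[r[0]+44*np.cos(th),r[1]+44*np.sin(th),0*th+100]);q2=proj(c,np.c_[r[0]+42*np.cos(th),r[1]+42*np.sin(th),0*th]);print(q.min(0),q.max(0),q2.min(0),q2.max(0))
# same S/V method on first pictures, crock then at about (465.5,132)
for n,fn in(("scene","scene0"),("side","side0")):
    C=camera(n);im=cv2.imread(f"pics/{fn}.png");m=cv2.inRange(cv2.cvtColor(im,cv2.COLOR_BGR2HSV),(98,80,40),(118,255,255))
    k,l,st,ce=cv2.connectedComponentsWithStats(m);pr=proj(C,[[466,132,60]])[0];i=min([i for i in range(1,k) if st[i,4]>200],key=lambda i:np.hypot(*(ce[i]-pr)))
    b3=[st[i,0],st[i,1],st[i,0]+st[i,2]]
    g=lambda p:(lambda q:[q[:,0].min()-b3[0],q[:,1].min()-b3[1],q[:,0].max()-b3[2]])(proj(C,np.c_[p[0]+44*np.cos(th),p[1]+44*np.sin(th),0*th+100]))
    R=least_squares(g,[466,120],diff_step=1e-4);print(n,R.x,R.fun)
E
python3 cw.py
```

```text
[569.9  14.  345.4] [3.1 0.  0. ]
[[227.5 257.6]] [(195, 215, 61, 66), (490, 208, 30, 28)]
[464.2  92.6]
[195.  224.6] [256.1 281. ] [212.2 207.4] [259.7 252.3]
scene [470.9 130.4] [-0.4 -0.   0.4]
side [463.  124.6] [-0.7 -0.1  0.7]
```

Call:
servo_tool(series="0 0 0 -3.3 -2.7 0 -1;0 0 0 -3.3 -2.7 0 -1;0 0 0 -3.3 -2.7 0 -1;0 0 0 0 0 0 -1;0 0 0 0 0 0 -1")

```text
time: 40.05
tcp_pos: [469.6, 93.5, 347.2]
tcp_rot: [3.141, 0.0, 0.023]
ft_force: [-0.4, 0.2, -0.6]
finger_gap: 85.2
grip_force: 0.0
```

```bash
cat > cw2.py <<'E'
from h import *
from scipy.optimize import least_squares
import sys
c=camera("wrist");s=read_state();print(s["tcp_pos"],s["tcp_rot"]);th=np.linspace(0,2*np.pi,90)
m=cv2.inRange(cv2.cvtColor(c["image"],cv2.COLOR_BGR2HSV),(98,80,40),(118,255,255))
k=max(cv2.findContours(m,cv2.RETR_EXTERNAL,cv2.CHAIN_APPROX_NONE)[0],key=cv2.contourArea);h0=cv2.convexHull(k)
print(cv2.boundingRect(k),cv2.contourArea(k))
hull=lambda p:cv2.convexHull(np.r_[proj(c,np.c_[p[0]+44*np.cos(th),p[1]+44*np.sin(th),0*th+100]),proj(c,np.c_[p[0]+40*np.cos(th),p[1]+40*np.sin(th),0*th])].astype(np.float32))
P=h0[:,0].astype(float)+0.5
f=lambda p:[cv2.pointPolygonTest(hull(p),tuple(map(float,q)),True) for q in P]
r=least_squares(f,[460,93],diff_step=1e-3,loss="soft_l1");print(r.x,np.abs(r.fun).mean(),np.abs(r.fun).max())
E
python3 cw2.py
```

```text
[470.6  93.1 347.3] [ 3.1 -0.   0. ]
(249, 158, 63, 66) 3085.0
[454.1  95.2] 0.929149670520526 1.5226369148817298
```

Call:
servo_tool(series="0 0 0.1 0 0 0 -0.2;0 0 0.1 0 0 0 -0.2;0 0 0.108 0 0 0 -0.2;0 0 0 1.8 3.9 0 -0.2;0 0 0 1.8 3.9 0 -0.2", force=40)

```text
time: 40.6
tcp_pos: [484.2, 7.0, 347.1]
tcp_rot: [3.141, 0.0, -0.284]
ft_force: [-0.0, -1.0, 0.1]
finger_gap: 51.1
grip_force: 0.0
```

Call:
servo_tool(series="0 0 0 1.8 3.9 0 -0.2;0 0 0 1.8 3.9 0 -0.2;0 0 0 1.8 3.9 0 -0.2;0 0 0 1.8 3.9 0 -0.2;0 0 0 1.8 3.9 0 -0.2")

```text
time: 41.1
tcp_pos: [514.7, -207.8, 346.9]
tcp_rot: [3.141, 0.0, -0.288]
ft_force: [0.8, -0.1, 0.6]
finger_gap: 51.4
grip_force: 0.0
```

Call:
servo_tool(series="0 0 0 1.8 3.9 0 -0.2;0 0 0 1.5 3.8 0 -0.2;0 0 0 0 0 0 -0.2;0 0 0 0 0 0 -0.2;0 0 0 0 0 0 -0.2")

```text
time: 41.6
tcp_pos: [524.0, -287.6, 346.9]
tcp_rot: [-3.141, 0.001, -0.287]
ft_force: [-0.7, 0.7, -0.4]
finger_gap: 51.1
grip_force: 0.0
```

```bash
python3 - <<'E'
from h import *
c=camera("wrist");s=read_state();print(s["tcp_pos"],s["tcp_rot"])
cv2.imwrite("pics/re.png",c["image"])
Y=np.array([.9593,-.2823,0]);p=np.array([524.6,-287.8,215.]);print(proj(c,[p-55*Y,p+55*Y,p]))
m=cv2.inRange(cv2.cvtColor(c["image"],cv2.COLOR_BGR2HSV),(5,110,70),(16,255,190))
print([ (cv2.boundingRect(k),cv2.minAreaRect(k)) for k in cv2.findContours(m,cv2.RETR_EXTERNAL,cv2.CHAIN_APPROX_NONE)[0] if cv2.contourArea(k)>400])
E
```

```text
[ 524.  -287.   347.3] [-3.1  0.  -0.3]
[[281.9 254.9]
 [281.8 144. ]
 [281.8 202.4]]
[((454, 239, 95, 113), ((501.5782775878906, 292.5600280761719), (133.18020629882812, 65.36175537109375), 52.73359680175781)), ((101, 187, 27, 27), ((114.20001983642578, 199.9000244140625), (26.832813262939453, 24.59674835205078), 63.43495178222656)), ((153, 147, 59, 55), ((181.20001220703125, 174.60000610351562), (47.43416213989258, 58.818355560302734), 71.56504821777344)), ((275, 144, 20, 112), ((284.32952880859375, 199.46653747558594), (17.078744888305664, 111.26887512207031), 1.6365771293640137)), ((0, 0, 155, 95), ((75.83027648925781, 32.100914001464844), (95.11215209960938, 136.01133728027344), 73.3007583618164))]
```

View pics/re.png

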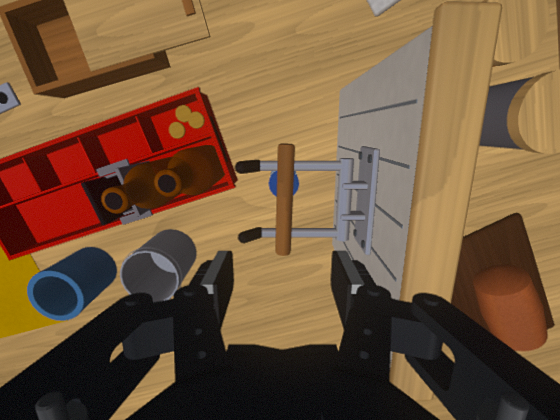

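Call:
servo_tool(series="0 0 0 0 0.2 3 -0.2;0 0 0 0 0 4 -0.2;0 0 0 0 0 4 -0.2;0 0 0 0 0 2.5 -0.2;0 0 0 0 0 1.5 -0.2")

```text
time: 42.15
tcp_pos: [522.3, -287.0, 195.3]
tcp_rot: [-3.14, 0.004, -0.284]
ft_force: [-0.1, -0.1, 0.4]
finger_gap: 51.3
grip_force: 0.0
```

Call:
servo_tool(series="0 0 0 0 0 0 0.3;0 0 0 0 0 0 0.6;0 0 0 0 0 0 1;0 0 0 0 0 0 1;0 0 0 0 0 0 1")

```text
time: 42.65
tcp_pos: [524.3, -289.5, 199.0]
tcp_rot: [3.141, -0.003, -0.286]
ft_force: [0.6, 1.2, 1.9]
finger_gap: 14.6
grip_force: 39.1
```

Call:
servo_tool(series="0 0 0 0 0 -0.5 1;0 0 0 0 0 -1 1;0 0 0 0 0 -2 1;0 0 0 0 0 -3 1;0 0 0 0 0 -3 1")

```text
time: 43.15
tcp_pos: [523.0, -289.4, 293.8]
tcp_rot: [-3.141, 0.001, -0.286]
ft_force: [0.6, 0.1, -1.6]
finger_gap: 14.4
grip_force: 39.0
```

Call:
servo_tool(series="0 0 0 0 0 -1 1;0 0 0 -1 -2 0 1;0 0 0 -1.8 -3.7 0 1;0 0 0 -1.8 -3.7 0 1;0 0 0 -1.8 -3.7 0 1")

```text
time: 43.65
tcp_pos: [497.7, -143.7, 301.4]
tcp_rot: [-3.141, 0.002, -0.287]
ft_force: [0.1, 0.4, -1.8]
finger_gap: 14.8
grip_force: 40.7
```

Call:
servo_tool(series="0 0 0 -1.8 -3.7 0 1;0 0 0 -1.8 -3.7 0 1;0 0 0 -1.8 -3.7 0 1;0 0 0 -1.8 -3.7 0 1;0 0 0 -1.8 -3.7 0 1")

```text
time: 44.15
tcp_pos: [462.7, 59.2, 301.4]
tcp_rot: [3.141, 0.003, -0.286]
ft_force: [0.6, 0.0, -2.4]
finger_gap: 14.4
grip_force: 40.7
```

Call:
servo_tool(series="0 0 0 -1.3 -2.5 0 1;0 0 0 -0.6 -0.9 0 1;0 0 0 0 0 0 1;0 0 0 0 0 0 1;0 0 0 0 0 0 1")

```text
time: 44.65
tcp_pos: [456.4, 94.0, 302.4]
tcp_rot: [3.141, 0.0, -0.288]
ft_force: [-0.5, 0.1, -1.9]
finger_gap: 14.6
grip_force: 40.6
```

```bash
python3 crock.py; python3 - <<'E'
from h import *
s=read_state();print(s["tcp_pos"],s["tcp_rot"],s["finger_gap"])
p=np.array(s["tcp_pos"])
# white/blue head lower end in side and scene pictures: find blob of head above crock
d=np.load("cr.npz")
for n in"SV":
    c=camera({"S":"scene","V":"side"}[n]);print(n,proj(c,[p-[0,0,148],p-[0,0,78],[455.5,95,100]]))
    im=d[n];m=cv2.inRange(cv2.cvtColor(im,cv2.COLOR_BGR2HSV),(98,80,40),(125,255,255))
    u,v=map(int,proj(c,[p-[0,0,113]])[0]);w=m[v-40:v+40,u-25:u+25]
    for r in range(0,80,4): x=np.flatnonzero(w[r]); print(v-40+r,(x.min()+u-25,x.max()+u-25) if len(x) else "",end="; ")
    print()
E
```

```text
[456.6  94.1 302.5]
S [244 193  36  36 382] [265.9 207.8]
S [452.8  88.4] [ 2.   0.2 -2. ]
V [ 191  222   37   47 1251] [208.5 243.9]
V [458.7  90.3] [ 0.9  0.1 -0.9]
[456.6  94.1 302.5] [ 3.1 -0.  -0.3] 14.991011522749522
S [[263.9 186.5]
 [263.  164.6]
 [264.6 202.4]]
135 ; 139 ; 143 ; 147 ; 151 ; 155 ; 159 ; 163 ; 167 ; 171 (np.int64(248), np.int64(259)); 175 ; 179 (np.int64(251), np.int64(260)); 183 (np.int64(247), np.int64(250)); 187 (np.int64(245), np.int64(245)); 191 (np.int64(253), np.int64(256)); 195 (np.int64(246), np.int64(271)); 199 (np.int64(252), np.int64(278)); 203 (np.int64(250), np.int64(279)); 207 (np.int64(251), np.int64(279)); 211 (np.int64(255), np.int64(279)); 
V [[206.9 215.4]
 [204.8 192. ]
 [207.9 232.3]]
163 ; 167 ; 171 ; 175 ; 179 ; 183 ; 187 ; 191 ; 195 ; 199 (np.int64(208), np.int64(221)); 203 (np.int64(207), np.int64(213)); 207 (np.int64(214), np.int64(221)); 211 (np.int64(222), np.int64(224)); 215 (np.int64(209), np.int64(218)); 219 (np.int64(219), np.int64(224)); 223 (np.int64(205), np.int64(227)); 227 (np.int64(195), np.int64(222)); 231 (np.int64(192), np.int64(224)); 235 (np.int64(191), np.int64(224)); 239 (np.int64(192), np.int64(224));
```

```bash
cat > tip.py <<'E'
from h import *
s=read_state();p=np.array(s["tcp_pos"]);print(p)
o={}
for n,N in(("S","scene"),("V","side")):
    c=camera(N);u,v=map(int,proj(c,[p-[0,0,113]])[0]);im=c["image"][v-45:v+45,u-35:u+35]
    h=cv2.cvtColor(im,cv2.COLOR_BGR2HSV);m=cv2.inRange(h,(95,70,30),(130,255,255))|cv2.inRange(im,(170,170,150),(255,255,255))
    m[proj(c,[[455.5,95+44,100]])[0][1].astype(int)-v+45-10:]=0
    k,l,st,ce=cv2.connectedComponentsWithStats(cv2.morphologyEx(m,cv2.MORPH_CLOSE,np.ones((5,5),np.uint8)));i=1+np.argmax(st[1:,4]);pt=np.argwhere(l==i)[:,::-1]
    r=cv2.minAreaRect(pt.astype(np.float32));print(n,st[i]+[u-35,v-45,0,0,0],ce[i]+[u-35,v-45],r[1],r[2]);o[n]=(c,ce[i]+[u-35,v-45])
    print(["".join(".#"[int(x>0)] for x in row) for row in m[::6]]) if 0 else None
P,e=tri([ray(c,*q) for c,q in o.values()]);print("head mid",P,e,"offset from grip",P-p)
a=p+[0,0,17];d=(P-a)/np.linalg.norm(P-a);print("tip",a+165*d,"dir",d, "in tool x,y:",d@[np.cos(s['tcp_rot'][2]),np.sin(s['tcp_rot'][2]),0],d@[np.sin(s['tcp_rot'][2]),-np.cos(s['tcp_rot'][2]),0])
E
python3 tip.py
```

```text
[456.5  94.4 302.6]
S [246 169  16  18 215] [253.4 177.5] (13.416409492492676, 17.62021827697754) 10.304845809936523
V [206 197  17  13 183] [214.2 203.2] (11.879395484924316, 15.556349754333496) 81.8698959350586
head mid [472.4  58.6 209.8] [np.float64(3.6828474337315162), np.float64(3.6828474337315753)] offset from grip [ 15.9 -35.8 -92.7]
tip [479.   43.7 164.2] dir [ 0.1 -0.3 -0.9] in tool x,y: 0.2178024790575867 0.2556729626150041
```

```bash
cat > tipw.py <<'E'
from h import *
c=camera("wrist");s=read_state();p=np.array(s["tcp_pos"]);im=c["image"]
m=cv2.inRange(cv2.cvtColor(im,cv2.COLOR_BGR2HSV),(95,70,30),(130,255,255))
print(cv2.connectedComponentsWithStats(m)[2][1:][:12].tolist())
yaw=s['tcp_rot'][2];tx=np.array([np.cos(yaw),np.sin(yaw),0]);ty=np.array([np.sin(yaw),-np.cos(yaw),0]);a=p+[0,0,17]
for A,B in((0,0),(.21,.24),(0,.24)):
    d=A*tx+B*ty-[0,0,1];d/=np.linalg.norm(d);print(A,B,proj(c,[a+95*d,a+165*d]).round().tolist())
print("crock",proj(c,[[455.5,95,100]]),"bar",proj(c,[a-55*tx,a+55*tx]).round().tolist())
b=im.copy();w=im[60:300:4,200:380:3]
h=cv2.cvtColor(im,cv2.COLOR_BGR2HSV)
def ch(x): 
    H,S,V=map(int,x); 
    return "K" if V<45 else "w" if S<50 and V>140 else "." if S<70 else "B" if 95<H<130 else "o" if H<16 else "-"
for r in range(90,290,5): print(r,"".join(ch(h[r,q]) for q in range(190,380,3)))
E
python3 tipw.py
```

```text
[[319, 148, 29, 16, 60], [311, 151, 37, 20, 84], [246, 152, 99, 68, 1076], [300, 169, 42, 48, 1331], [344, 179, 2, 2, 3], [258, 182, 1, 1, 1], [257, 184, 1, 1, 1], [257, 186, 2, 3, 4], [343, 187, 1, 1, 1], [259, 192, 1, 1, 1], [178, 332, 1, 2, 2], [398, 335, 1, 1, 1]]
0 0 [[282.0, 220.0], [282.0, 199.0]]
0.21 0.24 [[310.0, 198.0], [321.0, 168.0]]
0 0.24 [[310.0, 221.0], [320.0, 201.0]]
crock [[281.6 189.8]] bar [[282.0, 373.0], [281.0, 162.0]]
90 oooooooooooooooooooooooooooooooooooooooooooooooooooooKKKKKK.....
95 ooooooooooooooooooooooooooooooooooooooooooooooooooooo.K.........
100 oooooooooooooooooooooooooooooooooooooooooooooooooooooooooo...---
105 ooooooooooooooooooooooooooooooooooooooooooooooooooooooo---------
110 oooooooooooooooooooooooooooooooooooooooooooooooooo--------------
115 -oooooooooooooooooooooooooooooooooooooooooooo-------------------
120 -ooooooooooooooooooooooooooooooooooooooo------------------------
125 --ooooooooooooooooooooooooooooooooo-----------------------------
130 ---ooooooooooooooooooooooooooo-------------------------------...
135 ---oooooooooooooooooooooo----
[... 1405 characters left out ...]
----------
240 --------------------------ooooooooooo..-------------------------
245 --------------------------ooooooooooo.--------------------------
250 ----------------------...oooooooooooo...------------------------
255 ----------------------...oooooooooooo....-----------------------
260 ------------------KKK....Kooooooooo-K....KKK--------------------
265 -----------------KKKK....KooooooooooKK...KKKK-------------------
270 ----------------KKKK....KKooooooooooKK....KKKK------------------
275 ----------------KKKK....KKooooooooooKK....KKKKK-----------------
280 ---------------KKKKK....KKooooooooooKK....KKKKK-----------------
285 -------------KKKKKKKKKKwKKooooooooooKK..KKKKKKKKK---------------
```

```bash
cat > fit.py <<'E'
from h import *
from scipy.spatial.transform import Rotation as Ro
c=camera("wrist");s=read_state();p=np.array(s["tcp_pos"]);T=Ro.from_euler("xyz",s["tcp_rot"]).as_matrix();tx,ty=T[:,0],T[:,1];a=p+[0,0,17]
th=np.linspace(0,6.28,40)
for A,B in((0,0),(0,.28),(.12,.28),(.23,.28),(.2,.35)):
    z=-(A*tx+B*ty-np.array([0,0,1]));z/=np.linalg.norm(z);y=tx-z*(tx@z);y/=np.linalg.norm(y);x=np.cross(y,z)
    f=proj(c,a+55*y+8*np.c_[0*th]*z+8*(np.cos(th)[:,None]*x+np.sin(th)[:,None]*z))
    hd=proj(c,a-95*z+20*(np.cos(th)[:,None]*x+np.sin(th)[:,None]*y));bt=proj(c,a-165*z+20*(np.cos(th)[:,None]*x+np.sin(th)[:,None]*y))
    print(A,B,"far end",f.min(0),f.max(0),"headtop",hd.min(0),hd.max(0),"bottom",bt.min(0),bt.max(0))
E
python3 fit.py
```

```text
0 0 far end [262.5 160.5] [300.3 164.6] headtop [256.2 195.1] [306.9 243.5] bottom [262. 180.] [301.2 218.2]
0 0.28 far end [262.5 160.5] [300.3 164.6] headtop [289.6 196. ] [340.7 245.3] bottom [306.4 181. ] [346.5 220. ]
0.12 0.28 far end [257.4 160.7] [297.  169.8] headtop [289.5 182.6] [341.4 231.5] bottom [306.7 162. ] [347.6 201.5]
0.23 0.28 far end [252.5 162.4] [293.7 176.5] headtop [289.  170.6] [341.9 219.3] bottom [306.5 144.6] [348.5 184.8]
0.2 0.35 far end [252.5 161.7] [293.2 174.1] headtop [297.1 174.6] [349.8 223.8] bottom [317.2 150.2] [359.4 190.6]
```

Call:
servo_tool(series="0.07 -0.048 0 0 0 0 1;0.07 -0.048 0 0 0 0 1;0.07 -0.048 0 0 0 0 1;0.07 -0.049 0 0 0 0 1;0 0 0 0 0 0 1")

```text
time: 45.6
tcp_pos: [457.1, 93.2, 301.6]
tcp_rot: [-2.859, 0.192, -0.263]
ft_force: [-0.2, -0.2, -1.6]
finger_gap: 14.3
grip_force: 40.8
```

```bash
cat > tip2.py <<'E'
from h import *
from scipy.spatial.transform import Rotation as Ro
s=read_state();p=np.array(s["tcp_pos"]);T=Ro.from_euler("xyz",s["tcp_rot"]).as_matrix();a=p-17*T[:,2]
print("tcp",p,"bar",a,"tool z",T[:,2].round(3),s["finger_gap"],s["ft_force"])
R=[];print("bar px",end=" ")
for N in("scene","side"):
    c=camera(N);im=c["image"];h=cv2.cvtColor(im,cv2.COLOR_BGR2HSV);u,v=map(int,proj(c,[a-[0,0,130]])[0])
    print(N,"pred headtop/tip",proj(c,[a-[0,0,95],a-[0,0,165]]).round().tolist(),"crock",proj(c,[[455.5,95,100]]).round())
    for r in range(v-34,v+26,3): print(r,"".join((lambda H,S,V:"K" if V<45 else "B" if 95<=H<=130 and S>70 else "w" if S<60 and V>150 else "." if S<75 else "-")(*map(int,h[r,q])) for q in range(u-28,u+28)))
    print("col0",u-28)
E
python3 tip2.py
```

```text
tcp [457.1  93.2 301.6] bar [458.9  87.8 317.7] tool z [-0.1  0.3 -0.9] 14.332891881090962 [-0.2 -0.2 -1.6]
bar px scene pred headtop/tip [[261.0, 166.0], [262.0, 188.0]] crock [[265. 202.]]
143 --------------------------------------------------------
146 ---------------------------.----------------------------
149 ---------------------------...--------------------------
152 ---------------------------....-------------------------
155 ---------------------------....-------------------------
158 ----------------------------...-------------------------
161 ----------------------------...-------------------------
164 ----------------------------...-------------------------
167 -----------------------..BBB...BBBB.--------------------
170 ----------------------.BBBBBBBBBBBBB.-------------------
173 ----------------------w...BBBBBBB..ww-------------------
176 ----------------------.B....www...BB.-------------------
179 ----------------------..w.........www.------------------
182 -----------------------.BBBB....BBB...------------------
185 -----------------------..wwwwwwwww....-------------
[... 923 characters left out ...]
B-------------------
198 ---------------------BBBBBBBBBBBBBBBB-------------------
201 ----------------------..BBBBBBBBB.....------------------
204 ----------------------BB..........BBB.------------------
207 ----------------------.....BB.....ww..------------------
210 -----------------------BBB.....BBBBBB..-----------------
213 -----------------------...........w..B.-----------------
216 -----------------------.BBBBBBBBBBBB...-----------------
219 -----------------------.B..wwwwww...BB.-----------------
222 -------------------------.BBBBBBBBBB--------------------
225 ------------------.BBBBBBBBBBBBBBBBBBBBBB..-------------
228 ---------------BBBBBBBBBBBBBBBBBBBBBBBBBBBBBB-----------
col0 179
```

```bash
python3 - <<'E'
from h import *
from scipy.spatial.transform import Rotation as Ro
np.set_printoptions(suppress=True,precision=3)
T=Ro.from_euler("xyz",read_state()["tcp_rot"]).as_matrix()
print(T.T@[-.34,.72,0],"down 1cm",T.T@[0,0,-1])
E
```

```text
[-0.505 -0.557  0.262] down 1cm [0.189 0.273 0.943]
```

Call:
servo_tool(series="0 0 0 -0.5 -0.56 0.26 1;0 0 0 0 0 0 1;0 0 0 0.378 0.546 1.886 1;0 0 0 0.378 0.546 1.886 1;0 0 0 0.378 0.546 1.886 1")

```text
time: 46.2
tcp_pos: [452.8, 103.4, 242.7]
tcp_rot: [-2.858, 0.188, -0.257]
ft_force: [0.3, -0.4, -2.4]
finger_gap: 14.4
grip_force: 40.9
```

Call:
servo_tool(series="0 0 0 0.378 0.546 1.886 1;0 0 0 0.378 0.546 1.886 1;0 0 0 0.378 0.546 1.886 1;0 0 0 0.19 0.273 0.943 1;0 0 0 0 0 0 1")

```text
time: 46.7
tcp_pos: [451.9, 103.3, 172.0]
tcp_rot: [-2.859, 0.193, -0.257]
ft_force: [-0.1, -0.1, -1.4]
finger_gap: 14.5
grip_force: 40.8
```

Call:
servo_tool(series="0 0 0 0.095 0.137 0.47 1;0 0 0 0.057 0.082 0.283 1;0 0 0 0 0 0 1")

```text
time: 47.0
tcp_pos: [453.2, 102.6, 165.0]
tcp_rot: [-2.858, 0.19, -0.259]
ft_force: [-0.1, 0.5, -1.6]
finger_gap: 14.2
grip_force: 40.9
```

Call:
servo_tool(series="0 0 0 0.057 0.082 0.283 1;0 0 0 0.057 0.082 0.283 1;0 0 0 0 0 0 1")

```text
time: 47.3
tcp_pos: [453.8, 102.7, 159.3]
tcp_rot: [-2.857, 0.189, -0.259]
ft_force: [0.2, 0.0, 2.9]
finger_gap: 14.4
grip_force: 41.5
```

Call:
servo_tool(series="0 0 0 0.038 0.055 0.189 1;0 0 0 0.019 0.027 0.094 1;0 0 0 0 0 0 1")

```text
time: 47.6
tcp_pos: [455.2, 103.2, 159.1]
tcp_rot: [-2.854, 0.186, -0.259]
ft_force: [-1.5, -2.8, 22.6]
finger_gap: 14.4
grip_force: 44.0
```

Call:
servo_tool(series="0 0 0 0.019 0.027 0.094 1;0 0 0 0 0 0 1;0 0 0 0 0 0 1")

```text
time: 47.9
tcp_pos: [455.5, 103.4, 159.1]
tcp_rot: [-2.853, 0.185, -0.259]
ft_force: [-2.1, -3.2, 28.6]
finger_gap: 14.2
grip_force: 44.9
```

Call:
servo_tool(series="0 0 0 -0.057 -0.082 -0.283 1;0 0 0 -0.01 -0.014 -0.05 1;0 0 0 0 0 0 0.5;0 0 0 0 0 0 0.3;0 0 0 0 0 0 0.1")

```text
time: 48.4
tcp_pos: [452.5, 102.7, 157.6]
tcp_rot: [-2.858, 0.192, -0.259]
ft_force: [-0.5, 0.3, 0.5]
finger_gap: 38.0
grip_force: 0.0
```

Call:
servo_tool(series="0 0 0 0 0 0 0;0 0 0 0 0 0 -0.1;0 0 0 0 0 0 -0.1;0 0 0 0 0 -1 -0.1;0 0 0 0 0 -2 -0.1")

```text
time: 48.9
tcp_pos: [454.9, 93.2, 186.2]
tcp_rot: [-2.859, 0.194, -0.258]
ft_force: [0.5, 0.4, 0.4]
finger_gap: 46.9
grip_force: 0.0
```

Call:
servo_tool(series="0 0 0 0 0 -3 -0.1;0 0 0 0 0 -4 -0.1;0 0 0 0 0 -4 -0.1;0 0 0 0 0 -3 -0.1;0 0 0 0 0 0 -0.1")

```text
time: 49.4
tcp_pos: [473.7, 47.2, 323.3]
tcp_rot: [-2.858, 0.18, -0.26]
ft_force: [-0.0, -0.1, -0.3]
finger_gap: 47.0
grip_force: 0.0
```

```bash
cat > asc.py <<'E'
from h import *
def asc(N,x0,x1,y0,y1,sx=1,sy=2,im=None):
    im=camera(N)["image"] if im is None else im;h=cv2.cvtColor(im,cv2.COLOR_BGR2HSV)
    def ch(H,S,V): return "K" if V<45 else "B" if 95<=H<=130 and S>70 else "." if S<75 else "r" if (H<5 or H>172) and S>180 else "o" if 5<=H<=13 and S>115 else "-"
    for r in range(y0,y1,sy): print(r,"".join(ch(*map(int,h[r,q])) for q in range(x0,x1,sx)))
E
python3 - <<'E'
from asc import *
print(read_state()["tcp_pos"],read_state()["tcp_rot"])
asc("scene",235,300,150,235); print(); asc("side",175,245,180,275)
E
```

```text
[473.7  47.2 323.3] [-2.9  0.2 -0.3]
150 -----------------------------------------------------------------
152 -----------------------------------------------------------------
154 -----------------------------------------------------------------
156 -----------------------------------------------------------------
158 -----------------------------------------------------------------
160 -----------------------------------------------------------------
162 -----------------------------------------------------------------
164 -----------------------------------------------------------------
166 -----------------------------------------------------------------
168 -----------------------------------------------------------------
170 --------------------------oo-------------------------------------
172 --------------------------oo-------------------------------------
174 ----------------------------oo-----------------------------------
176 -----------------------------o-----------------------------------
178 ----------------------------oo-----------------------------------
180 ---------
[... 4847 characters left out ...]
BBBBBB------------rrrrrrr
258 --------------------BBBBBBBBBBBBBBBBBBBBBBBBBBBBBBB------------orrrrrr
260 --------------------BBBBBBBBBBBBBBBBBBBBBBBBBBBBBBB------------orrrrrr
262 --------------------BBBBBBBBBBBBBBBBBBBB......BBBBB-------------oorrrr
264 --------------------.BBBBBBBBBBBB....................-------------rrrr
266 ---------------------.BBBBBBB...........................-----------rrr
268 -----------------------.BB................................---------orr
270 ------------------------....................................--------or
272 ------------------------.....................................--------o
274 -----------------------......................................---------
```

Call:
servo_tool(series="-0.07 0.048 0 0 0 -0.5 0.1;-0.07 0.048 0 0 0 0 0.1;-0.07 0.048 0 0 0 0 0.1;-0.07 0.049 0 0 0 0 0.1;0 0 -0.14 0 0 0 0.1", force=30)

```text
time: 50.0
tcp_pos: [469.1, 49.1, 321.9]
tcp_rot: [3.14, 0.002, -0.14]
ft_force: [0.2, -0.3, -1.0]
finger_gap: 38.3
grip_force: 0.0
```

Call:
servo_tool(series="0 0 -0.14 0 0 0 0.1;0 0 -0.14 0 0 0 0.1;0 0 -0.14 0 0 0 0.1;0 0 -0.14 0 0 0 0.1;0 0 -0.14 0 0 0 0.1")

```text
time: 50.5
tcp_pos: [469.7, 47.5, 321.4]
tcp_rot: [-3.139, 0.003, 0.561]
ft_force: [0.1, 1.3, 0.5]
finger_gap: 38.7
grip_force: 0.0
```

Call:
servo_tool(series="0 0 -0.14 0 0 0 0.1;0 0 -0.14 0 0 0 0.1;0 0 -0.14 0 0 0 0.1;0 0 -0.14 0 0 0 0.1;0 0 -0.14 0 0 0 0.1")

```text
time: 51.0
tcp_pos: [469.7, 47.5, 321.4]
tcp_rot: [-3.138, 0.001, 1.26]
ft_force: [-0.2, 0.4, 0.7]
finger_gap: 38.4
grip_force: 0.0
```

```bash
python3 - <<'E'
from h import *
from scipy.spatial.transform import Rotation as Ro
s=read_state();T=Ro.from_euler("xyz",s["tcp_rot"]).as_matrix();print(s["tcp_pos"],s["tcp_rot"].round(3) if 1 else 0, s["qpos"].round(2))
np.set_printoptions(suppress=True,precision=3)
print(T.T@((np.array([562.7,-281,330])-s["tcp_pos"])/10)); print("align z rotvec", T.T@np.cross(T[:,2],[0,0,-1]))
E
```

```text
[469.7  47.5 321.4] [-3.1  0.   1.3] [0.  0.1 1.6 0.  1.5 0.3]
[-28.439  18.882  -0.902]
align z rotvec [-0.004  0.001  0.   ]
```

Call:
servo_tool(series="0.004 0 -0.025 0 0 0 0.1;0 0 0 -3.6 2.3 0 0.1;0 0 0 -3.6 2.3 0 0.1;0 0 0 -3.6 2.3 0 0.1;0 0 0 -3.6 2.3 0 0.1")

```text
time: 51.5
tcp_pos: [517.5, -118.2, 321.8]
tcp_rot: [-3.135, -0.0, 1.277]
ft_force: [0.8, -0.0, -0.9]
finger_gap: 38.4
grip_force: 0.0
```

Call:
servo_tool(series="0 0 0 -3.6 2.3 0 0.1;0 0 0 -3.6 2.3 0 0.1;0 0 0 -3.6 2.2 0 0.1;0 0 0 -3.7 2.2 0 0.1;0 0 0 0 0 0 0.1")

```text
time: 52.0
tcp_pos: [562.8, -287.0, 319.9]
tcp_rot: [-3.136, 0.002, 1.272]
ft_force: [0.3, -0.0, -0.7]
finger_gap: 38.4
grip_force: 0.0
```

Call:
servo_tool(series="0 0 0 0 0 3 0.1;0 0 0 0 0 3 0.1;0 0 0 0 0 2 0.1;0 0 0 0 0 1 0.1;0 0 0 0 0 1 0.1")

```text
time: 52.5
tcp_pos: [561.7, -281.0, 221.5]
tcp_rot: [-3.136, -0.001, 1.278]
ft_force: [-0.2, -0.5, 1.0]
finger_gap: 38.6
grip_force: 0.0
```

Call:
servo_tool(series="0 0 0 0 0 1 0.1;0 0 0 0 0 1 0.1;0 0 0 0 0 1 0.1;0 0 0 0 0 1 0.1;0 0 0 0 0 0 0.1")

```text
time: 53.0
tcp_pos: [560.9, -281.3, 180.7]
tcp_rot: [-3.135, -0.001, 1.279]
ft_force: [0.9, 0.3, -0.2]
finger_gap: 38.7
grip_force: 0.0
```

Call:
servo_tool(series="0 0 0 0 0 0 0.6;0 0 0 0 0 0 1;0 0 0 0 0 0 1;0 0 0 0 0 0 1;0 0 0 0 0 0 1")

```text
time: 53.5
tcp_pos: [562.3, -282.1, 183.0]
tcp_rot: [-3.139, 0.0, 1.279]
ft_force: [0.1, -0.6, 1.5]
finger_gap: 9.5
grip_force: 29.2
```

Call:
servo_tool(series="0 0 0 -0.1 0 -1.26 1;0 0 0 -0.3 0 -1.24 1;0 0 0 -0.49 0 -1.18 1;0 0 0 -0.67 0 -1.09 1;0 0 0 -0.82 0 -0.97 1")

```text
time: 54.0
tcp_pos: [555.1, -305.8, 240.1]
tcp_rot: [-3.138, 0.001, 1.279]
ft_force: [3.8, -6.8, -14.0]
finger_gap: 8.7
grip_force: 30.3
```

Call:
servo_tool(series="0 0 0 -0.97 0 -0.82 1;0 0 0 -1.09 0 -0.67 1;0 0 0 -1.18 0 -0.49 1;0 0 0 -1.24 0 -0.3 1;0 0 0 0 0 0 1")

```text
time: 54.5
tcp_pos: [541.8, -349.2, 264.2]
tcp_rot: [-3.138, 0.001, 1.277]
ft_force: [-0.0, -0.2, 0.9]
finger_gap: 0.1
grip_force: 0.0
```

Call:
servo_tool(series="0 0 0 -0.5 0 -0.1 1;0 0 0 -0.5 0 0 1;0 0 0 -0.26 0 0 1;0 0 0 0 0 0 1")

```text
time: 54.9
tcp_pos: [538.6, -359.8, 263.9]
tcp_rot: [-3.138, -0.0, 1.279]
ft_force: [0.1, 0.6, -0.3]
finger_gap: 0.0
grip_force: 0.0
```

```bash
cat > hook.py <<'E'
from asc import *
S=camera("scene");cv2.imwrite("pics/hk.png",S["image"])
m=np.array([498.7,-374.7,0]);yaw=-1.857;X=np.array([np.cos(yaw),np.sin(yaw),0]);Y=np.array([-np.sin(yaw),np.cos(yaw),0])
for th in(0,.3,.6,.9,1.2,1.571): print(th,[proj(S,m-(26+r*np.sin(th))*X+y*Y+[0,0,200+r*np.cos(th)])[0].round().astype(int).tolist() for y in(-35,35) for r in(0,44,88)])
asc("scene",65,165,170,275,1,2,S["image"])
E
python3 hook.py
```

```text
0 [[100, 230], [95, 215], [90, 199], [99, 250], [94, 235], [89, 219]]
0.3 [[100, 230], [101, 215], [103, 199], [99, 250], [100, 234], [102, 218]]
0.6 [[100, 230], [107, 216], [115, 201], [99, 250], [107, 236], [115, 221]]
0.9 [[100, 230], [113, 218], [126, 206], [99, 250], [112, 238], [126, 226]]
1.2 [[100, 230], [117, 222], [134, 213], [99, 250], [116, 241], [134, 233]]
1.571 [[100, 230], [120, 227], [139, 224], [99, 250], [119, 247], [140, 243]]
170 KKKK.KKKKKKKKKKKKKKKKKKKKKKKK--------------------------------------------------.--------------------
172 KK.K.KKKKKKKKKKKKKKKKKKKKKKKK-----------------------------------------------------------------------
174 KKKKKKKKKKKKKKKKKKKKKKKKKKKKK.----------------------------------------------------------------------
176 KKKKKKKKKKKKKKKKKKKKKKKKKKKKK-----------------------------------------------------------------------
178 KKKKKKKKKKKKKKKKKKKKKKKKKKK.------------------------------------------------------------------------
180 KKKKKKKKKKKKKKKKKKKKKKKKK---------------------------------------------------------------------------
182 KKKKKKKKKKKKKK
[... 4216 characters left out ...]
............----------------------------------------------------------
264 ---........................................---------------------------------------------------------
266 ---.........................................--------------------------------------------------------
268 ----........................................--------------------------------------------------------
270 -----.......................................--------------------------------------------------------
272 ------......................................--------------------------------------------------------
274 ------......................................--------------------------------------------------------
```

Call:
servo_tool(series="0 0 0 0 0 -3.5 1;0 0 0 0 0 -3.5 1;0 0 0 4 0 0 1;0 0 0 4.5 0 0 1;0 0 0 0 0 0 1")

```text
time: 55.45
tcp_pos: [564.8, -273.1, 334.4]
tcp_rot: [-3.138, -0.003, 1.284]
ft_force: [-0.1, -1.2, -0.1]
finger_gap: -0.4
grip_force: 0.0
```

Call:
servo_tool(series="0 0 0 0 0 2 1;0 0 0 0 0 2 1;0 0 0 0 0 2 1;0 0 0 0 0 1 1;0 0 0 0 0 0 1")

```text
time: 55.95
tcp_pos: [562.3, -277.8, 261.8]
tcp_rot: [-3.134, -0.001, 1.279]
ft_force: [-0.1, -0.5, 0.5]
finger_gap: -0.0
grip_force: 0.0
```

Call:
servo_tool(series="0 0 0 -1.5 0 0 1;0 0 0 -1 0 0 1;0 0 0 -1 0 0 1;0 0 0 -1 0 0 1;0 0 0 0 0 0 1")

```text
time: 56.45
tcp_pos: [549.8, -323.6, 264.1]
tcp_rot: [-3.139, 0.001, 1.277]
ft_force: [0.6, 1.5, -0.6]
finger_gap: -0.1
grip_force: 0.0
```

Call:
servo_tool(series="0 0 0 -1 0 0 1;0 0 0 -0.5 0 0 1;0 0 0 -0.3 0 0 1;0 0 0 0 0 0 1")

```text
time: 56.85
tcp_pos: [544.9, -339.3, 263.5]
tcp_rot: [-3.137, 0.0, 1.279]
ft_force: [-1.9, -0.8, -0.8]
finger_gap: -0.2
grip_force: 0.0
```

Call:
servo_tool(series="0 0 0 -0.3 0 0 1;0 0 0 -0.2 0 0 1;0 0 0 0 0 0 1")

```text
time: 57.15
tcp_pos: [543.9, -342.1, 263.5]
tcp_rot: [-3.137, -0.003, 1.28]
ft_force: [1.3, 4.8, 0.6]
finger_gap: 0.0
grip_force: 2.3
```

Call:
servo_tool(series="0 0 0 -0.2 0 0 1;0 0 0 0 0 0 1")

```text
time: 57.35
tcp_pos: [543.8, -342.3, 263.6]
tcp_rot: [-3.137, -0.005, 1.28]
ft_force: [2.9, 9.0, 1.6]
finger_gap: 0.0
grip_force: 4.6
```

Call:
servo_tool(series="0 0 0 -0.2 0 0 1;0 0 0 0 0 0 1")

```text
time: 57.55
tcp_pos: [543.8, -342.4, 263.6]
tcp_rot: [-3.137, -0.008, 1.281]
ft_force: [3.8, 12.0, 3.8]
finger_gap: 0.0
grip_force: 6.7
```

```bash
python3 hook.py | sed -n '1,2p;15,40p'
```

```text
0 [[100, 230], [95, 215], [90, 199], [99, 250], [94, 235], [89, 219]]
0.3 [[100, 230], [101, 215], [103, 199], [99, 250], [100, 234], [102, 218]]
186 -----------KKKKKKKKKKKKKKKK..KKKKK------------------------------------------------------------------
188 ---------------KKKKKKKKKKK.KK....K------------------------------------------------------------------
190 --------------.KKKKKKKKKKKK..K.K.K------------------------------------------------------------------
192 -------------.KKKKKKKK.....KKKKKKKK-----------------------------------------------------------------
194 --------------KKKK........K.KKKKKKK-----------------------------------------------------------------
196 --------------KKKKK......KKKKKKKKKKK----------------------------------------------------------------
198 --------------..KKK......KKKKKKKKKKK----------------------------------------------------------------
200 --------------....K.......KKKKKKKKKK----------------------------------------------------------------
202 --------------....KK.......KKKKKKKKK----------------------------------------------------------------
204 -----
[... 1075 characters left out ...]
.KKKKKK....-----------------------------------------------------------
226 -----------....................KKK.KKK...-----------------------------------------------------------
228 -----------............................-------------------------------------------------------------
230 ----------.............................-------------------------------------------------------------
232 ----------.............................-------------------------------------------------------------
234 ----------.............................-------------------------------------------------------------
236 ----------.............................-------------------------------------------------------------
```

Call:
servo_tool(series="0 0 0 1 0 0 1;0 0 0 3 0 0 1;0 0 0 3 0 -2 1;0 0 0 3 0 -4 1;0 0 0 4 0 -4 1")

```text
time: 58.1
tcp_pos: [581.7, -217.8, 359.7]
tcp_rot: [-3.137, 0.002, 1.277]
ft_force: [-0.4, -0.9, 0.1]
finger_gap: -0.0
grip_force: 0.0
```

Call:
servo_tool(series="0 0 0 4 -3 -2 1;0 0 0 4 -3 0 1;0 0 0 4 -3 0 1;0 0 0 0 0 0 1;0 0 0 0 0 0 1")

```text
time: 58.6
tcp_pos: [531.2, -79.8, 378.6]
tcp_rot: [-3.14, 0.001, 1.281]
ft_force: [0.3, -1.0, -0.0]
finger_gap: -0.1
grip_force: 0.0
```

```bash
python3 - <<'E'
from h import *
b=camera("scene")["image"];a=cv2.imread("pics/scene0.png");V=camera("side")["image"];A=cv2.imread("pics/side0.png")
def cmp(n,a,b,x0,x1,y0,y1):
    d=np.abs(a[y0:y1,x0:x1].astype(int)-b[y0:y1,x0:x1]).sum(2);ys,xs=np.nonzero(d>70);print(n,len(xs),(xs.min()+x0,xs.max()+x0,ys.min()+y0,ys.max()+y0) if len(xs) else "")
cmp("hook S",a,b,72,112,185,270);cmp("panel",a,b,50,115,160,350);cmp("pet",a,b,398,435,170,252);cmp("opener",a,b,315,380,270,308);cmp("box",a,b,185,315,290,362);cmp("beaker",a,b,190,236,205,256)
cmp("pet V",A,V,250,280,118,190);cmp("hook tips V",A,V,255,325,300,320)
print(read_state()["tcp_pos"])
from asc import asc
asc("scene",160,335,185,300,2,3,b)
E
```

```text
hook S 174 (np.int64(78), np.int64(98), np.int64(192), np.int64(234))
panel 174 (np.int64(78), np.int64(98), np.int64(192), np.int64(234))
pet 0 
opener 0 
box 0 
beaker 614 (np.int64(190), np.int64(235), np.int64(223), np.int64(255))
pet V 811 (np.int64(250), np.int64(279), np.int64(118), np.int64(172))
hook tips V 514 (np.int64(264), np.int64(318), np.int64(300), np.int64(318))
[531.9 -81.3 378. ]
185 -----------------------------------------------------o----------------------------------
188 -----------------------------------------------------o----------------------------------
191 -----------------------------------------------------oo---------------------------------
194 --------------------------------------------------...--o.-------------------------------
197 -----------------------------------------------BBBB.....BBB-----------------------------
200 ---------------------------------------------.BBBBB.......BB.---------------------------
203 ---------------------------------------------BBBBB.........B.---------------------------
206 ------------------------------------------
[... 2229 characters left out ...]
rrrrrrrrrrrrrrrrrrrrrrrrrrrrrroo-----------------
281 -------orrooooooooooooorrrrrrrrrrrrrrrrrrrrrrrrrrrrrrrrrrrrrrrrrrro---------------------
284 -------oorroooooooorrrrrrrrrrrrrrrrrrrrrrrrrrrrrrrrrrrrrrrrorrro------------------------
287 --------rKrroooorrrrrrrrrrrrrrrrrrrrrrrrrrrrrrrrrrrrrrrrrrrro---------------------------
290 ---------rKrrrrrorrrrrrrrrrrrrrrorrrrrrrrrrrrrrrrrrrrrrro-------o--------------------...
293 ---------ooKrrrrrrrrrrrrrrrrrrrrrrrrrrrrrrrrrrrrrrrrro------ooooo-o---------------......
296 ----------ooorrrrrrrrrrrrrrrrrrrrrrorrrrrrrrorrrrro------oooooo-oooo-----------....-K...
299 -----------ooorrorrrrrrrrrrrrrrrrrrrrrrrrrrrrro------ooooooooooooooo------------........
```

```bash
python3 - <<'E'
from asc import *
S=camera("scene");b=S["image"];a=cv2.imread("pics/scene0.png")
asc("",72,112,186,262,1,2,a);print();asc("",72,112,186,262,1,2,b)
m=np.array([498.7,-374.7,0]);yaw=-1.857;X=np.array([np.cos(yaw),np.sin(yaw),0]);Y=np.array([-np.sin(yaw),np.cos(yaw),0])
for th in(0,.05,.1,.2): print(th,[proj(S,m-(26+r*np.sin(th)-l*np.cos(th))*X+y*Y+[0,0,200+r*np.cos(th)+l*np.sin(th)])[0].round(1).tolist() for y in(-35,35) for r,l in((88,0),(104,16))])
E
```

```text
186 --------....----------------------------
188 --------.....---------------------------
190 --------......--------------------------
192 --------......--------------------------
194 --------...KKKK-------------------------
196 -------.....KKKKKK.---------------------
198 -------........-KKKKKK------------------
200 -------..........--KKK------------------
202 -------..........---....----------------
204 ------............--.....---------------
206 ------............---....---------------
208 ------.............--.....--------------
210 ------..............--....--------------
212 -----...............--.....-------------
214 -----...KKKKKKK......--....-------------
216 -----.....KKKKKKKKK..--.....------------
218 -----.........KKKKKKK---....------------
220 ----..............KKK..-.....-----------
222 ----...................--....-----------
224 ----....................-.....----------
226 ----.....................-.....---------
228 ----............................--------
230 ---.............................--------
232 ---.............................--------
234 ---.............
[... 1879 characters left out ...]
...........................---------
244 --.............................---------
246 -..............................---------
248 ...............................---------
250 ................................--------
252 .................................-------
254 .................................-------
256 ..................................------
258 ..................................------
260 ...................................-----
0 [[90.4, 199.1], [80.9, 194.2], [88.8, 218.6], [78.8, 213.8]]
0.05 [[92.5, 198.8], [83.4, 193.6], [91.0, 218.3], [81.3, 213.1]]
0.1 [[94.7, 198.6], [85.8, 193.1], [93.2, 218.1], [84.0, 212.6]]
0.2 [[98.9, 198.5], [90.9, 192.4], [97.7, 218.0], [89.3, 211.8]]
```

```bash
python3 -c "
from rig import *
print(sign_off())"
```

```text
the job is handed in; nothing more can be done
None
```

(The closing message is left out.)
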